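Set up the tool stand: seat the slotted block, slide the glue spreader home

TASK

Set up the tool stand on the purse-making bench: first seat the slotted wooden block's tapered foot upright and fully down in the round metal cup that is screwed to the table, and let go of it. Then take the flat-handled glue spreader from the drying rack and slide its blade into the block's slot until the handle rests on the block. Leave the round-handled bodkin in the rack and everything else on the bench where it is.

Things in the scene. Friction and masses are not known exactly. Their poses are not given: they have to be found in the camera images.
- cup: Dark metal cup, fixed to the table: round, open on top, 52 mm high, 69 mm across at the rim, on a 92 mm wide, 6 mm high foot plate. Origin: centre of its underside, on the table; z up. Its hollow tapers from 61 mm inside diameter at the rim to 49 mm at the floor, which is 12 mm above the origin. The block's foot fits in any yaw, about 2.5 mm to spare all round, and rests on that floor.
- block_center (a point): Centre, half-way up, of the loose slotted block: brown wood, 80 mm high, about 220 g, standing upright on the table; z up. Lower 45 mm: hollow round foot, diameter 44 mm at the bottom, 56 at the top. Upper 35 mm (5 to 40 mm above this point): head 60 mm along x, 40 mm along y (the width to grip). Seated, this point is 52 mm above the cup's origin.
- spreader_center (a point): Centre, half-way up, of the loose glue spreader, 135 mm long, about 90 g, upright in the rack, blade down; z points up. Dark wood handle: a flat bar 28 mm along x, 18 mm along y (the width to grip), from 7.5 mm below this point (its shoulder) to 67.5 mm above. Home in the block, this point is 47.5 mm above block_center, x along the slot either way round.
- rack: Aluminium drying rack, fixed, like a low table: 60 mm along x, 170 mm along y, 68 mm high. Origin: centre of its underside; z up. Its top has two openings, 8 mm along x by 36 mm along y, at y = +45 and -45 mm; spreader in one, bodkin in the other (either way), each hanging on its shoulder. Raise the spreader over 60 mm to free it.
- bodkin_center (a point): Middle of the bodkin in the other rack opening: round dark wood handle, 22 mm diameter, reaching 50 mm above this point (113 mm above the table), with a round 6 mm spike below. Leave it alone: lift the spreader clear of it.
- tape: Bystander: roll of paper tape, 90 mm across, 18 mm high; origin at the centre of its underside.
- glue: Bystander: white glue bottle, 42 mm across, 85 mm high; origin at the centre of its underside.
- tub: Bystander: clear plastic tub of clips, 120 x 100 x 60 mm; origin at the centre of its underside.
- frame: Bystander: brass purse frame lying flat, 108 x 65 mm, under 20 mm high; origin at the middle between its ends, on the table.
- pliers: Bystander: small pliers lying flat, 130 mm long, 11 mm high; origin near the middle, on the table.
- block: The same block; origin at the centre of its underside, 40 mm below block_center. The slot opens in the top of the head, centred, 36 mm long along the block's x, 8 mm wide along y, its long sides bevelled to 14 mm at the mouth; it runs through the head into the hollow foot, deep enough for the whole blade.
- spreader: The same spreader; origin at its shoulder (middle of the handle's lower end), 7.5 mm below spreader_center. The steel blade runs 60 mm down from the shoulder, 30 mm wide along x and 4 mm thick along y; its last 8 mm are only 20 mm wide.
Things that resemble listed ones, but are neither listed nor needed, are in the scene too. What is shaped like the spreader but red is not meant.

How it is judged:
By the outcome, as a careful person would: the job done as asked, in the order asked, and still so for the second after the job is handed in, with the robot touching nothing.
It also fails if it takes over 64 s, if anything falls off the work surface, if the arm or the gripper's body presses on something with over 40 N, if the wrist force passes 120 N, or if a joint passes its speed limit or range.

ROBOT

A 7-joint arm with a two-finger parallel gripper is mounted at the origin on the work surface. World frame = base frame: x ahead of the robot, y to its left, z up, the work surface at z = 0. Lengths are in m, angles in rad, forces in N, time in s.
With the tool pointing down it reaches from about 0.425 to 0.875 m from the base axis. Payload 9.9 kg.
Tool frame: the origin (TCP) lies at the very end of the fingers, on their centre line; the grasp point (between the pads) lies 19 mm behind it; z points along the fingers, x is the direction in which the jaws open and shut, and the axes are right-handed (so a half turn about z gives the same grasp; the last joint's range is limited). The gripper opens to 85 mm and grips with 20 to 120 N. Pads are 22 mm wide; open, the fingers measure 114 mm over their backs; the gripper's body (76 mm by 85 mm) begins 54 mm behind the grasp point. The pads swing forward as they close: fully open they stand 13 mm farther back than shut.
Start: joints at [-1.194, 0.576, 0.025, 1.437, -0.015, 1.129, -0.057], TCP at [0.3, 0.605, 0.191] pointing down, gripper open.
Joint ranges: [-2.76, 2.76], [-0.34, 2.15], [-1.52, 1.57], [0.19, 2.46], [-1.09, 4.23], [0.17, 1.99], [-2.82, 2.82]. Speed limits (rad/s): [2.22, 2.22, 3.01, 3.01, 3.14, 3.14, 3.14].

INTERFACE

Orientations are given as [roll, pitch, yaw] about the fixed x, y, z axes, in that order (R = Rz(yaw) Ry(pitch) Rx(roll)).
In Python, from plant import * gives the robot as it stands.
- The arm moves only by the tool arm_command, never from a script. Its arguments are lists of equal length, an entry for each row: "translation": the shift along the tool's x, y, z in mm, a list of three; "turn": the turn, a rotation vector about the tool's x, y, z in degrees, a list of three; "fingers": the opening, from 0 (shut) to 1 (fully open). In form: {"translation": [[x, y, z], ...], "turn": [[rx, ry, rz], ...], "fingers": [fingers, ...]}. A call has 1 to 10 rows; each row shifts and turns the commanded pose from where the row before left it, along the tool's axes as they then stand; what a row does not reach is not made up. A row lasts 1/12 s, in which the tool goes at most 41.7 mm and 7.16 degrees, less where a joint would pass 70% of its speed; a pose out of reach is approached as far as the arm can. A call is refused whole if a number of a shift passes 41.7 or a number of a turn 7.16, either way. A call with a gripper value outside its range is refused whole. The fingers move at their own pace and stop on an object; "grip_force" is the grip in N (left out, the last holds). Time passes only in rows, so rows that do not move let the fingers close. It gives the time, the measured TCP pose, the force and the opening at its end, in the units of the state.
- sense(): the state, without advancing time (a new reading comes with each control period).
- snapshot(name): name is "scene" or "top"; returns a dict with "frame" (480x640x3 uint8, blue, green, red), "camera_matrix" (3x3 intrinsics, pixels), "xyz" and "attitude" of the camera in the world. Camera axes: x right, y up, looking along -z (the intrinsics and any distortion apply to the point x, -y, -z); pixel columns grow to the right and rows downward; lengths in m; the calibration is good to about 2 mm. A picture is of the moment at which its call begins. There is no depth.
- hand_in(): hands the job in, once; it reports no verdict.
The state is a dict: "clock": time; "q": joint angles; "joint_velocities": joint speeds; "tau": joint torques, N m; "eef_pos": TCP position; "tool_rot": TCP orientation; "force": force on the tool from outside, world axes, zero at the start; "torque": the same for the moment, N m; "width": finger opening in m.
Only numpy, scipy, OpenCV 4.12 (cv2) and the standard library are available. Lean on these libraries where they do the work, as an engineer would, in place of code of your own. Each camera call takes 0.05 s, during which the arm holds its last target.

## Working session

There is one attempt and no reset: what is moved stays moved. The work goes in short steps, Python scripts to look and compute and a tool call to move; the robot and the scene stay as the last step left them, time stands still between calls to the robot, and variables do not carry over. Pictures are saved under pics/ and viewed, and the job is handed in when it is done.

Besides the shell and the picture viewer there is one more tool, called as name(argument=value, ...) on one line, values as JSON. arm_command: Moves the arm, as the interface text tells. Its arguments: {"type":"object","properties":{"translation":{"type":"array","items":{"type":"array","items":{"type":"number"}}},"turn":{"type":"array","items":{"type":"array","items":{"type":"number"}}},"fingers":{"type":"array","items":{"type":"number"}},"grip_force":{"type":"number"}},"required":["translation","turn","fingers"]}

```bash
mkdir -p pics; ls
python3 - <<'E'
from plant import *
import cv2,pickle
s=sense();print(s)
for n in("scene","top"):
    d=snapshot(n);cv2.imwrite(f"pics/{n}0.png",d["frame"]);pickle.dump(d,open(f"{n}0.pkl","wb"))
    print(n,d["camera_matrix"],d["xyz"],d["attitude"],[k for k in d])
E
```

```text
pics
{'clock': 0.0, 'q': array([-1.19381529,  0.57650914,  0.02482133,  1.43791311, -0.01499541,
        1.12899303, -0.0564725 ]), 'joint_velocities': array([ 0.0001612 , -0.00087862, -0.000519  ,  0.00151852,  0.00074893,
       -0.00034554,  0.00031568]), 'tau': array([-9.06288751e-04, -7.65750360e+01,  2.25002177e+00, -2.85960621e+01,
        1.52512762e-02,  1.27968017e-02, -1.24173772e-05]), 'eef_pos': array([0.29989376, 0.60414294, 0.19045584]), 'tool_rot': array([3.14151597e+00, 1.63665410e-03, 1.11009781e+00]), 'force': array([-0.16691889, -0.0028471 , -0.73523839]), 'torque': array([ 0.00578106,  0.00751508, -0.01387419]), 'width': 0.08533519237163927}
scene [[619.87909727   0.         327.91204527]
 [  0.         619.87909727 228.49655886]
 [  0.           0.           1.        ]] [ 1.54360139 -0.46905203  0.81035908] [0.97358974 0.01582749 1.08859429] ['frame', 'camera_matrix', 'xyz', 'attitude']
top [[458.05122337   0.         315.35773845]
 [  0.         458.05122337 245.63886329]
 [  0.           0.           1.        ]] [0.42410604 0.02889798 1.18656632] [ 0.13608433  0.02240046 -1.59955108] ['frame', 'camera_matrix', 'xyz', 'attitude']
```

View pics/scene0.png

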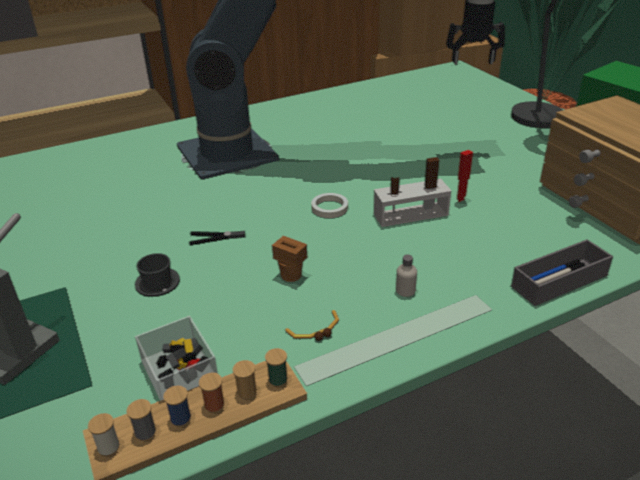

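View pics/top0.png

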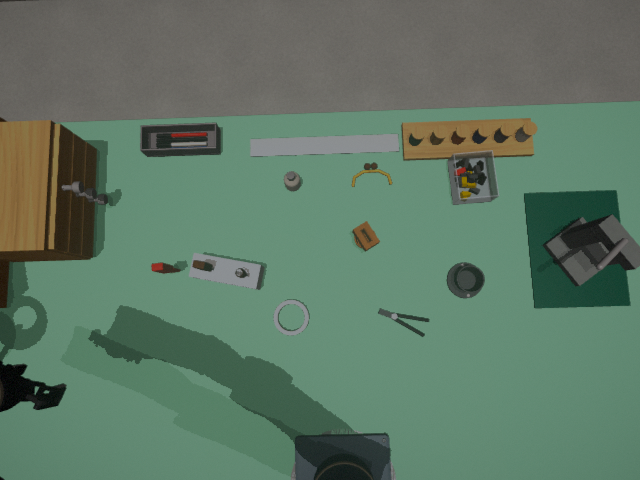

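The candidates are:
- **Spreader:** the dark flat handle in the rack, scene (432,173) and top (202,265).
- **Not the spreader:** the red lookalike at scene (464,175) and top (160,267), and the bodkin with the round handle at scene (395,187) and top (241,272).
- **Block:** scene (290,258), top (367,236).
- **Cup:** scene (157,272), top (466,280). The jars on the wooden strip aren't the cup.

Next I'll check these in close crops.

```bash
cat > h.py <<'E'
import numpy as np,cv2,pickle
from scipy.spatial.transform import Rotation as R
def load(n): return pickle.load(open(n,"rb"))
def ray(d,p):
    K=d["camera_matrix"];v=np.linalg.inv(K)@[p[0],p[1],1]; v=np.array([v[0],-v[1],-v[2]])
    return np.array(d["xyz"]),R.from_euler("xyz",d["attitude"]).apply(v)
def onplane(d,p,z):
    o,v=ray(d,p);return o+v*(z-o[2])/v[2]
def proj(d,P):
    c=R.from_euler("xyz",d["attitude"]).inv().apply(np.atleast_2d(P)-d["xyz"]);q=(d["camera_matrix"]@np.array([c[:,0],-c[:,1],-c[:,2]])).T
    return q[:,:2]/q[:,2:]
def tri(d1,p1,d2,p2):
    o1,v1=ray(d1,p1);o2,v2=ray(d2,p2);v1/=np.linalg.norm(v1);v2/=np.linalg.norm(v2)
    t=np.linalg.lstsq(np.c_[v1,-v2],o2-o1,rcond=None)[0];a=o1+t[0]*v1;b=o2+t[1]*v2
    return (a+b)/2,np.linalg.norm(a-b)
E
python3 - <<'E'
from h import *
s=load("scene0.pkl");t=load("top0.pkl")
print(proj(s,[.3,.605,.191]),proj(t,[.3,.605,.191]))
for n,a,b in[("block",(290,250),(367,236)),("cup",(155,262),(466,280)),("spr",(432,160),(202,265)),("bod",(395,179),(241,272))]:
    print(n,tri(s,a,t,b))
def crop(d,x,y,w,h,k): return cv2.resize(d["frame"][y:y+h,x:x+w],None,fx=k,fy=k,interpolation=cv2.INTER_CUBIC)
a=crop(t,180,240,100,60,4);b=crop(s,365,140,120,90,4)
b=crop(s,365,145,100,80,4)
c=crop(t,340,210,50,60,4);e=crop(t,435,250,60,60,4);f=crop(s,265,225,50,60,4);g=crop(s,130,240,60,60,4)
im=np.zeros((560,800,3),np.uint8)
im[:240,:400]=a;im[240:560,:400]=b
im[:240,400:600]=c;im[240:480,400:600]=f
cv2.imwrite("pics/c1.png",im)
cv2.imwrite("pics/c2.png",np.hstack([e,g]))
E
```

```text
[[470.86921561  82.62654069]] [[ 58.28818061 374.7159739 ]]
block (array([ 0.59893415, -0.07703657,  0.06590865]), np.float64(0.0035750727289633214))
cup (array([ 0.48252322, -0.32230664,  0.04726441]), np.float64(0.006217880922255052))
spr (array([0.53272944, 0.31349308, 0.13931641]), np.float64(0.005322507965340809))
bod (array([0.5158269 , 0.22803591, 0.10540625]), np.float64(0.002127214082744283))
```

View pics/c1.png

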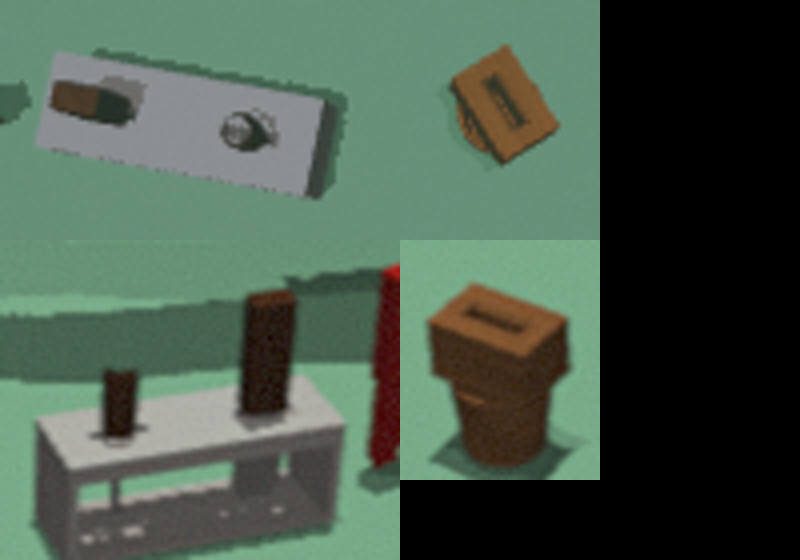

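View pics/c2.png

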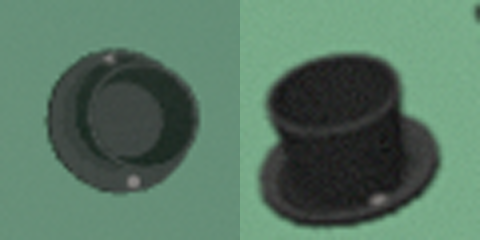

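```bash
cat > m.py <<'E'
from h import *
s=load("scene0.pkl");t=load("top0.pkl")
def mask(d,box,f,k=6):
    x,y,w,h=box;im=cv2.resize(d["frame"][y:y+h,x:x+w],None,fx=k,fy=k,interpolation=cv2.INTER_CUBIC)
    im=cv2.GaussianBlur(im,(0,0),2);hsv=cv2.cvtColor(im,cv2.COLOR_BGR2HSV);m=f(hsv).astype(np.uint8)*255
    n,l,st,c=cv2.connectedComponentsWithStats(m);i=1+np.argmax(st[1:,4]);m=(l==i).astype(np.uint8)*255
    cs,_=cv2.findContours(m,cv2.RETR_EXTERNAL,cv2.CHAIN_APPROX_NONE);c=max(cs,key=cv2.contourArea)
    return im,c,(lambda p:(np.array(p,float)+.5)/k-.5+[x,y])
E
python3 - <<'E'
from m import *
outs=[]
def quad(d,box,f,name):
    im,c,b=mask(d,box,f);h=cv2.convexHull(c)
    for e in np.linspace(2,40,80):
        q=cv2.approxPolyDP(h,e,True)
        if len(q)<=4:break
    cv2.drawContours(im,[c],-1,(255,0,0),1);cv2.polylines(im,[q],1,(0,0,255),1);outs.append(cv2.resize(im,(390,290)))
    return b(q[:,0])
import sys
wood=lambda v0:(lambda h:((h[...,0]<25)|(h[...,0]>170))&(h[...,1]>90)&(h[...,2]>v0))
T=quad(t,(340,210,50,60),wood(95),"a");S=quad(s,(265,225,50,60),wood(95),"b")
print(T,S)
P=[onplane(t,p,.08) for p in T];Q=[onplane(s,p,.08) for p in S]
print("t",np.round(P,4),np.mean(P,0));print("s",np.round(Q,4),np.mean(Q,0))
for a in(P,Q):
  print([round(np.linalg.norm(a[i]-a[i-1])*1e3,1) for i in range(4)])
for p in T:
  for q in S:
    x,e=tri(t,p,s,q)
    if e<.01: print(x,e)
# rack top
g=lambda h:(h[...,1]<60)&(h[...,2]>110)
T=quad(t,(180,240,100,60),g,"r")
S=quad(s,(365,170,100,60),lambda h:(h[...,1]<60)&(h[...,2]>125),"r")
for d,X in((t,T),(s,S)):
  P=[onplane(d,p,.068) for p in X];print("rack",X.round(1).tolist(),np.round(P,4),np.mean(P,0),[round(np.linalg.norm(P[i]-P[i-1])*1e3,1) for i in range(4)])
cv2.imwrite("pics/m1.png",np.vstack([np.hstack(outs[:2]),np.hstack(outs[2:])]))
E
```

```text
[[365.75       221.08333333]
 [378.91666667 240.58333333]
 [366.58333333 249.08333333]
 [352.91666667 229.41666667]] [[271.91666667 245.25      ]
 [282.58333333 235.75      ]
 [305.91666667 244.75      ]
 [295.58333333 253.41666667]]
t [[ 0.6331 -0.0759  0.08  ]
 [ 0.5838 -0.1058  0.08  ]
 [ 0.5639 -0.0749  0.08  ]
 [ 0.6134 -0.0437  0.08  ]] [ 0.5985643  -0.07506155  0.08      ]
s [[ 0.5851 -0.1081  0.08  ]
 [ 0.5649 -0.0754  0.08  ]
 [ 0.6168 -0.0471  0.08  ]
 [ 0.6334 -0.078   0.08  ]] [ 0.6000316  -0.07716948  0.08      ]
[np.float64(37.7), np.float64(57.6), np.float64(36.7), np.float64(58.5)]
[np.float64(56.9), np.float64(38.5), np.float64(59.1), np.float64(35.0)]
[ 0.63287517 -0.07678668  0.07931482] 0.0017975650755673734
[ 0.58369405 -0.10670133  0.07862059] 0.0016634563227728902
[ 0.56397185 -0.07501741  0.07931928] 0.00011966054037299639
[ 0.61355034 -0.04468693  0.07716653] 0.0017849133547290516
rack [[192.8, 252.8], [259.9, 264.1], [257.8, 289.4], [188.4, 276.6]] [[0.5699 0.3534 0.068 ]
 [0.5366 0.1871 0.068 ]
 [0.4747 0.1932 0.068 ]
 [0.5112 0.3637 0.068 ]] [0.52305762 0.27437028 0.068     ] [np.float64(59.6), np.float64(169.6), np.float64(62.2), np.float64(174.4)]
rack [[448.8, 214.2], [382.4, 201.8], [373.2, 188.9], [441.2, 178.1], [451.2, 189.8]] [[0.65   0.2844 0.068 ]
 [0.5352 0.1851 0.068 ]
 [0.4761 0.1964 0.068 ]
 [0.5119 0.3654 0.068 ]
 [0.5678 0.353  0.068 ]] [0.54819908 0.27686683 0.068     ] [np.float64(107.0), np.float64(151.8), np.float64(60.1), np.float64(172.7)]
```

View pics/m1.png

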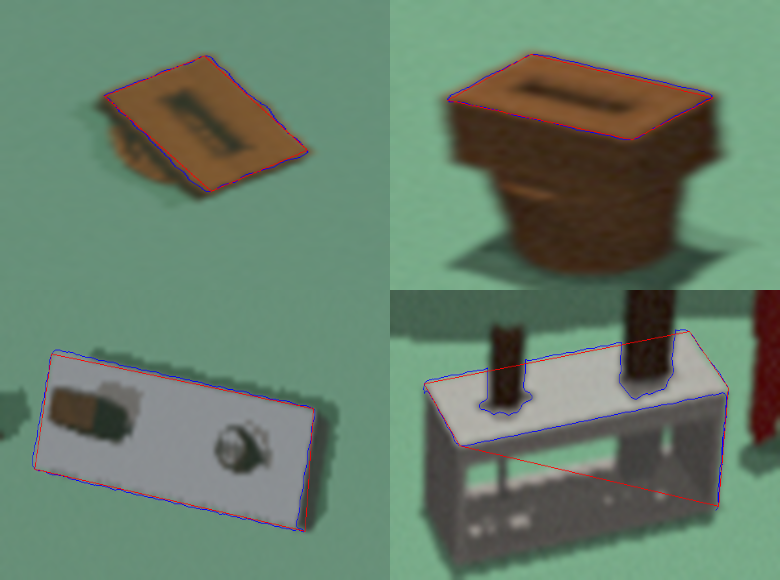

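Run:
```python
from m import *
k=10
def big(d,x,y,w,h,k): return cv2.resize(d["frame"][y:y+h,x:x+w],None,fx=k,fy=k,interpolation=cv2.INTER_CUBIC)
def br(im,g): return np.clip(255*(im/255.)**(1/g),0,255).astype(np.uint8)
cv2.imwrite("pics/cupt.png",br(big(t,440,255,52,50,12),2));cv2.imwrite("pics/cups.png",br(big(s,130,245,56,54,11),2.5))
a=big(t,185,250,40,34,10);b=br(big(s,415,145,36,60,10),2)
im=np.zeros((600,760,3),np.uint8);im[:340,:400]=br(a,1.5);im[:600,400:]=b;cv2.imwrite("pics/spr.png",im)
```

```text
(no output)
```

View pics/cupt.png

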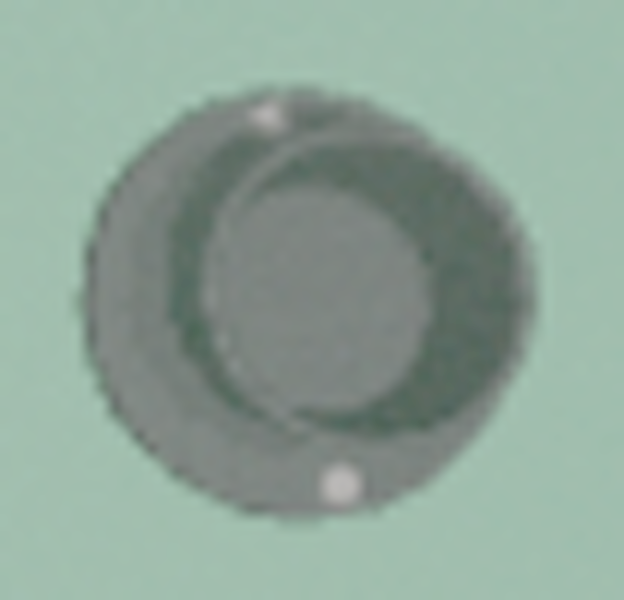

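View pics/cups.png

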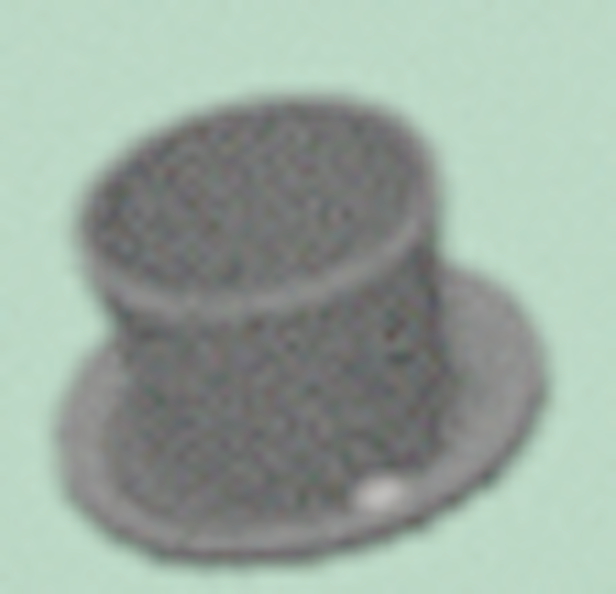

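View pics/spr.png

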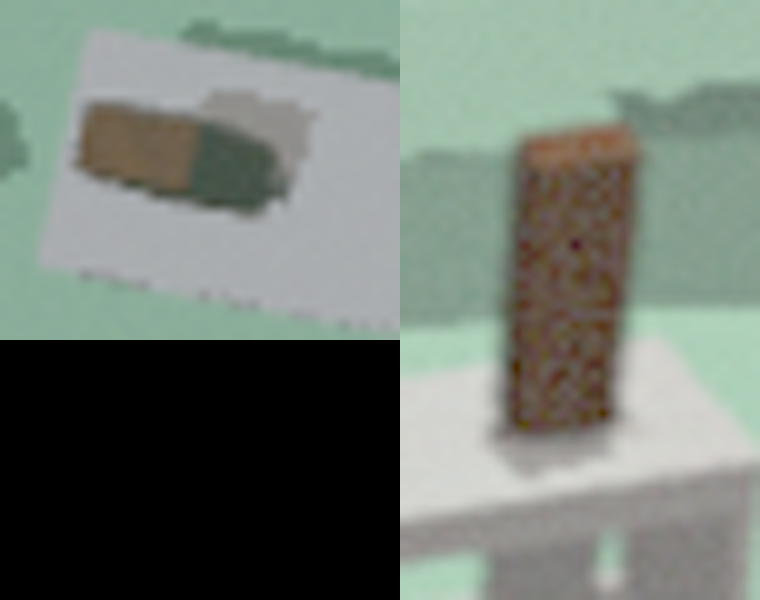

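Run:
```python
from m import *
from scipy.optimize import least_squares
f=lambda h:h[...,1]<70
def circ(P,r=None):
    g=lambda v:np.hypot(P[:,0]-v[0],P[:,1]-v[1])-v[2]
    o=least_squares(g,[*P[:,:2].mean(0),.04],loss="soft_l1",f_scale=.001);return o.x.round(4),np.std(g(o.x)).round(5),len(P)
for d,box,nm,rimsel,plsel in((t,(440,255,52,50),"top",lambda c:(c[:,0]>440/12+440-0)&(c[:,1]>262+5*0+6)&(c[:,1]<255+400/12),lambda c:c[:,0]<440+230/12),
                     (s,(130,245,56,54),"scene",lambda c:c[:,1]<245+215/11,lambda c:c[:,1]>245+400/11)):
    im,c,b=mask(d,box,lambda h:(h[...,1]<85) if nm=="top" else (h[...,2]<100))
    c=b(c[:,0]);
    cv2.imwrite
    for lab,sel,z in(("rim",rimsel,.052),("plate",plsel,.006)):
        P=np.array([onplane(d,p,z) for p in c[sel(c)]]);print(nm,lab,circ(P))
    print(c.min(0),c.max(0))
F=np.array([[310,185],[432,290],[320,413],[240,215],[400,380],[400,210]])/12-.5+[440.5,255.5]
print("floor",circ(np.array([onplane(t,p,.012) for p in F])))
T=np.array([[82,103],[200,118],[190,190],[76,165]])/10-.5+[185.5,250.5-.0]
S=np.array([[120,137],[235,125],[238,152],[123,165]])/10+[415,145]-.0
for d,X in((t,T),(s,S)):
  P=np.array([onplane(d,p,.143) for p in X]);print(P.round(4),P.mean(0).round(4),[round(np.linalg.norm(P[i]-P[i-1])*1e3,1) for i in range(4)])
print(tri(t,T.mean(0),s,S.mean(0)))
B=np.array([[105,427],[212,422]])/10+[415,145];print("base",[onplane(s,p,.068) for p in B])
```

```text
top rim (array([ -25.7929, -326.4223,  327.0996]), np.float64(0.0), 122)
top plate (array([ 0.4854, -0.3344,  0.0773]), np.float64(0.00782), 534)
[439.58333333 254.58333333] [491.41666667 304.41666667]
scene rim (array([ 0.4881, -0.3302,  0.033 ]), np.float64(0.00048), 245)
scene plate (array([ 0.4931, -0.331 ,  0.045 ]), np.float64(0.00044), 328)
[134.75 253.25] [179.25 296.25]
floor (array([ 0.4859, -0.3319,  0.024 ]), np.float64(0.00066), 6)
[[0.5425 0.3305 0.143 ]
 [0.5382 0.3032 0.143 ]
 [0.5217 0.3054 0.143 ]
 [0.5282 0.3318 0.143 ]] [0.5327 0.3177 0.143 ] [np.float64(14.4), np.float64(27.7), np.float64(16.7), np.float64(27.2)]
[[0.5277 0.306  0.143 ]
 [0.5357 0.3323 0.143 ]
 [0.5467 0.3251 0.143 ]
 [0.5391 0.2988 0.143 ]] [0.5373 0.3156 0.143 ] [np.float64(13.5), np.float64(27.4), np.float64(13.1), np.float64(27.4)]
(array([0.53303661, 0.31866992, 0.14014361]), np.float64(0.000368763549910191))
base [array([0.53096825, 0.30621918, 0.068     ]), array([0.54125993, 0.32939798, 0.068     ])]
```

Run:
```python
from m import *
from scipy.optimize import least_squares
def circ(P):
    g=lambda v:np.hypot(P[:,0]-v[0],P[:,1]-v[1])-v[2]
    o=least_squares(g,[*P[:,:2].mean(0),.04],loss="soft_l1",f_scale=.001);return o.x.round(4),np.std(g(o.x)).round(5),len(P)
x=t["frame"][240:310,430:500];print(cv2.cvtColor(x,cv2.COLOR_BGR2HSV)[40,::4].tolist())
im,c,b=mask(t,(440,255,52,50),lambda h:h[...,2]<108,12);c=b(c[:,0]);print(c.min(0),c.max(0))
k=12
xx=(c-[440,255])*k
rim=(xx[:,0]>450)&(xx[:,1]>165)&(xx[:,1]<390);pl=(xx[:,0]<290)|(xx[:,1]>500)
print("rim",circ(np.array([onplane(t,p,.052) for p in c[rim]])));print("plate",circ(np.array([onplane(t,p,.006) for p in c[pl]])))
cc=im.copy()
# height check: rim ellipse centres
print(tri(t,np.array([368,281])/12+[440,255],s,np.array([260,203])/11+[130,245]))
for z in(.052,):
  R_=np.array([[535,300],[205,290],[365,122],[365,440]])/12+[440,255]
  P=np.array([onplane(t,p,z) for p in R_]);print("rim4",P.round(4),circ(P))
```

```text
[[74, 74, 144], [73, 73, 143], [73, 71, 144], [74, 75, 143], [70, 78, 104], [72, 38, 67], [76, 90, 48], [69, 26, 68], [68, 29, 71], [73, 32, 71], [77, 33, 70], [66, 18, 69], [75, 68, 45], [74, 67, 42], [72, 73, 143], [73, 75, 143], [73, 74, 142], [73, 73, 143]]
[445.95833333 261.79166667] [484.375      297.95833333]
rim (array([ 0.4865, -0.33  ,  0.0326]), np.float64(0.00018), 228)
plate (array([ 0.4862, -0.3272,  0.0459]), np.float64(0.00033), 708)
(array([ 0.48702534, -0.32962373,  0.04975143]), np.float64(0.0010562691191564764))
rim4 [[ 0.4818 -0.3631  0.052 ]
 [ 0.4859 -0.2962  0.052 ]
 [ 0.5194 -0.3313  0.052 ]
 [ 0.4544 -0.3264  0.052 ]] (array([ 0.4868, -0.3298,  0.0331]), np.float64(0.00052), 4)
```

```bash
cat > plan.py <<'E'
import sys
from h import *
from plant import *
def plan(tgt,yaw,n,cmd=None,start=None):
    s=sense();p=np.array(s["eef_pos"]) if start is None else np.array(start[:3]);r=s["tool_rot"]
    M=R.from_euler("xyz",r) if start is None else R.from_euler("xyz",[np.pi,0,np.radians(start[3])])
    y=M.as_euler("xyz")[2];dy=(np.degrees(yaw-0)-0)
    d=(np.radians(yaw)-y+np.pi)%(2*np.pi)-np.pi
    M2=R.from_euler("xyz",[np.pi,0,y+d]);tr=[];tu=[];rots=[(M.inv()*M2).as_rotvec()/n][0]
    cur=M;pc=p.copy()
    for i in range(n):
        w=p+(np.array(tgt)-p)*(i+1)/n-pc
        t=np.round(cur.inv().apply(w)*1e3,1);tr.append(t.tolist());u=np.round(np.degrees(rots),2);tu.append(u.tolist())
        pc=pc+cur.apply(t)/1e3;cur=cur*R.from_rotvec(np.radians(u))
    for i in range(0,n,10):print(tr[i:i+10],"\n",tu[i:i+10])
    print("end",pc,cur.as_euler("xyz",degrees=True))
E
python3 - <<'E'
from plan import *
plan([.5993,-.0761,.19],-59,20)
E
```

```text
[[-23.8, 28.5, 0.1], [-20.6, 30.9, 0.0], [-17.2, 33.0, 0.1], [-13.6, 34.6, 0.1], [-9.9, 35.8, 0.0], [-5.9, 36.7, 0.1], [-2.0, 37.1, 0.0], [2.0, 37.1, 0.1], [5.9, 36.7, 0.1], [9.8, 35.9, 0.0]] 
 [[0.0, 0.0, 6.13], [0.0, 0.0, 6.13], [0.0, 0.0, 6.13], [0.0, 0.0, 6.13], [0.0, 0.0, 6.13], [0.0, 0.0, 6.13], [0.0, 0.0, 6.13], [0.0, 0.0, 6.13], [0.0, 0.0, 6.13], [0.0, 0.0, 6.13]]
[[13.6, 34.5, 0.1], [17.2, 33.0, 0.1], [20.7, 30.9, 0.0], [23.8, 28.5, 0.1], [26.7, 25.9, 0.1], [29.3, 22.8, 0.0], [31.6, 19.6, 0.1], [33.5, 16.0, 0.0], [35.0, 12.5, 0.1], [36.2, 8.5, 0.1]] 
 [[0.0, 0.0, 6.13], [0.0, 0.0, 6.13], [0.0, 0.0, 6.13], [0.0, 0.0, 6.13], [0.0, 0.0, 6.13], [0.0, 0.0, 6.13], [0.0, 0.0, 6.13], [0.0, 0.0, 6.13], [0.0, 0.0, 6.13], [0.0, 0.0, 6.13]]
end [ 0.59934587 -0.07608169  0.18997058] [ 1.79930307e+02 -4.87452855e-02 -5.89976436e+01]
```

arm_command(translation=[[-24,28,0],[-21,31,0],[-17,33,0],[-14,35,0],[-10,36,0],[-6,37,0],[-2,37,0],[2,37,0],[6,37,0],[10,36,0]], turn=[[0,0,6.1],[0,0,6.1],[0,0,6.1],[0,0,6.1],[0,0,6.1],[0,0,6.1],[0,0,6.1],[0,0,6.1],[0,0,6.1],[0,0,6.1]], fingers=[1,1,1,1,1,1,1,1,1,1])

```text
clock: 0.93
eef_pos: [0.4506, 0.2615, 0.1912]
tool_rot: [3.142, 0.0, 0.04]
force: [0.9, -0.1, -0.5]
width: 0.0853
```

arm_command(translation=[[14,34,0],[17,33,0],[21,31,0],[24,28,0],[27,26,0],[29,23,0],[32,20,0],[33,16,0],[35,12,0],[36,9,0]], turn=[[0,0,6.1],[0,0,6.1],[0,0,6.1],[0,0,6.1],[0,0,6.1],[0,0,6.1],[0,0,6.1],[0,0,6.1],[0,0,6.1],[0,0,6.1]], fingers=[1,1,1,1,1,1,1,1,1,1])

```text
clock: 1.77
eef_pos: [0.6034, -0.0765, 0.1911]
tool_rot: [3.141, 0.0, -1.024]
force: [0.5, 0.4, 0.1]
width: 0.0854
```

arm_command(translation=[[0,0,0],[0,0,0]], turn=[[0,0,0],[0,0,0]], fingers=[1,1])

```text
clock: 1.93
eef_pos: [0.603, -0.0779, 0.1907]
tool_rot: [3.14, -0.001, -1.024]
force: [-0.0, 0.9, -0.7]
width: 0.0855
```

Run:
```python
from plan import *
plan([.5993,-.0761,.10],-59,4)
s=snapshot("scene");cv2.imwrite("pics/a.png",s["frame"][60:360,150:450])
t=snapshot("top");cv2.imwrite("pics/a.png",np.hstack([cv2.resize(s["frame"][140:300,220:380],(400,400)),cv2.resize(t["frame"][160:320,280:440],(400,400))]))
print(sense()["eef_pos"],np.degrees(sense()["tool_rot"]))
```

```text
[[-0.9, 0.5, 22.7], [-0.9, 0.5, 22.7], [-0.8, 0.6, 22.7], [-0.9, 0.5, 22.6]] 
 [[0.02, -0.01, 0.09], [0.02, -0.01, 0.09], [0.02, -0.01, 0.09], [0.02, -0.01, 0.09]]
end [ 0.59929233 -0.07608353  0.10003539] [ 1.79993579e+02 -7.21961644e-03 -5.90098796e+01]
[ 0.60264623 -0.07435235  0.19076555] [ 1.79964880e+02  6.80454584e-02 -5.83392863e+01]
```

View pics/a.png

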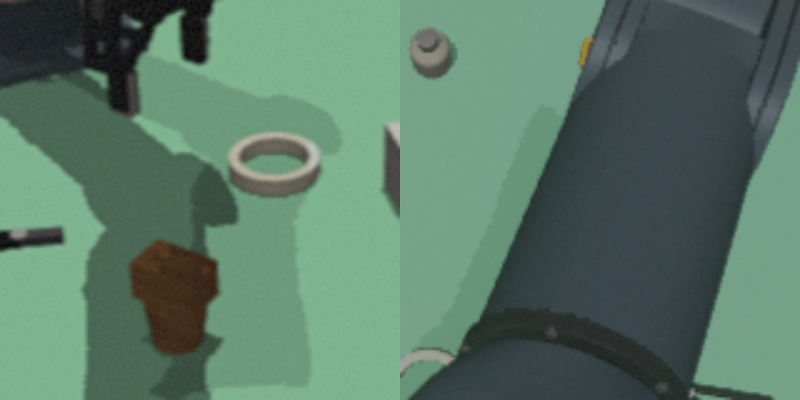

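The scene view shows the gripper above and behind the block (block at about (175,295) in the left crop). The pose readings look noisy, so I'll compare dead reckoning with several readings.

```bash
cat > dr.py <<'E'
from h import *
class C:
    def __init__(s,p,ypr): s.p=np.array(p,float);s.M=R.from_euler("xyz",ypr)
    def go(s,tr,rz):
        for t,z in zip(tr,rz): s.p=s.p+s.M.apply(np.array(t)/1e3); s.M=s.M*R.from_rotvec([0,0,np.radians(z)])
        return s
E
python3 - <<'E'
from dr import *
from plant import *
c=C([.29989,.60414,.19046],[np.pi,0,1.110]).go([[-24, 28, 0], [-21, 31, 0], [-17, 33, 0], [-14, 35, 0], [-10, 36, 0], [-6, 37, 0], [-2, 37, 0], [2, 37, 0], [6, 37, 0], [10, 36, 0],[14, 34, 0], [17, 33, 0], [21, 31, 0], [24, 28, 0], [27, 26, 0], [29, 23, 0], [32, 20, 0], [33, 16, 0], [35, 12, 0], [36, 9, 0]],[6.1]*20)
print("cmd",c.p,c.M.as_euler("xyz",degrees=True))
for i in range(4):
    snapshot("top");s=sense();print(s["clock"],s["eef_pos"],np.degrees(s["tool_rot"]),s["q"][:2])
E
```

```text
cmd [ 0.60276989 -0.07557093  0.19046   ] [-1.80000000e+02 -1.27222187e-14 -5.84016847e+01]
2.0833 [ 0.60265857 -0.07371248  0.19089426] [ 1.79982814e+02  7.44398754e-02 -5.82824345e+01] [-0.34739145  0.54811552]
2.1333 [ 0.60274449 -0.07348431  0.19107535] [-1.79999016e+02  6.45399667e-02 -5.82585067e+01] [-0.34785334  0.54781846]
2.1833 [ 0.60281864 -0.07350065  0.19121092] [-1.79990438e+02  5.12679978e-02 -5.82567929e+01] [-0.34803802  0.54768519]
2.2333 [ 0.60288269 -0.07365185  0.19132853] [-1.79983186e+02  3.82877776e-02 -5.82713326e+01] [-0.34800044  0.54759561]
```

arm_command(translation=[[0,2,15],[0,2,25],[0,0,25],[0,0,20],[0,0,5],[0,0,0],[0,0,0],[0,0,0]], turn=[[0,0,0.7],[0,0,0],[0,0,0],[0,0,0],[0,0,0],[0,0,0],[0,0,0],[0,0,0]], fingers=[1,1,1,1,1,1,1,1])

```text
clock: 2.9
eef_pos: [0.6005, -0.0773, 0.1028]
tool_rot: [-3.14, -0.001, -1.031]
force: [0.4, -1.0, 0.2]
width: 0.0853
```

Run:
```python
from plan import *
s=snapshot("scene");cv2.imwrite("pics/b.png",cv2.resize(s["frame"][150:300,220:370],(600,600),interpolation=cv2.INTER_CUBIC))
for i in range(2):
  s=sense();print(s["eef_pos"],np.degrees(s["tool_rot"]),s["joint_velocities"].round(3));snapshot("scene")
```

```text
[ 0.60052607 -0.07729816  0.10280197] [-1.79890192e+02 -7.74358328e-02 -5.90854646e+01] [ 0.003  0.001 -0.002  0.003 -0.003 -0.005  0.002]
[ 0.6004094  -0.07725765  0.10263759] [-1.79897945e+02 -6.64315864e-02 -5.90895501e+01] [ 0.002  0.002 -0.003  0.004  0.    -0.003 -0.   ]
```

View pics/b.png

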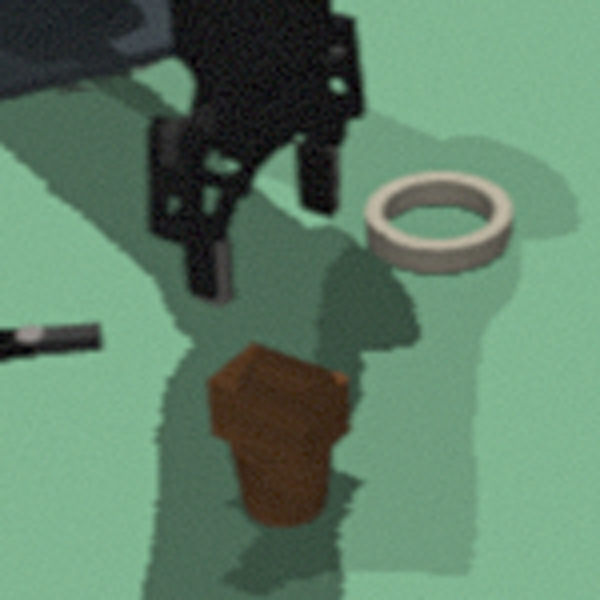

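arm_command(translation=[[-1,0,15],[0,0,20],[0,0,13],[0,0,5],[0,0,0],[0,0,0],[0,0,0]], turn=[[0,0,0],[0,0,0],[0,0,0],[0,0,0],[0,0,0],[0,0,0],[0,0,0]], fingers=[1,1,1,1,1,1,1])

```text
clock: 3.63
eef_pos: [0.5998, -0.0766, 0.0494]
tool_rot: [-3.14, -0.001, -1.032]
force: [0.0, -0.6, -0.2]
width: 0.0854
```

arm_command(translation=[[0,0,0],[0,0,0],[0,0,0],[0,0,0],[0,0,0],[0,0,0],[0,0,0],[0,0,0],[0,0,0]], turn=[[0,0,0],[0,0,0],[0,0,0],[0,0,0],[0,0,0],[0,0,0],[0,0,0],[0,0,0],[0,0,0]], fingers=[0.7,0.4,0.3,0.2,0.2,0.2,0.2,0.2,0.2], grip_force=40)

```text
clock: 4.38
eef_pos: [0.5991, -0.0763, 0.0483]
tool_rot: [3.141, 0.0, -1.032]
force: [0.6, 0.2, -0.5]
width: 0.0168
```

Run:
```python
from plan import *
s=snapshot("scene");cv2.imwrite("pics/c.png",cv2.resize(s["frame"][150:300,220:370],(600,600),interpolation=cv2.INTER_CUBIC))
s=sense();print(s["eef_pos"],np.degrees(s["tool_rot"]),s["width"],s["force"])
```

```text
[ 0.59902961 -0.0763238   0.04823976] [ 1.79991383e+02  4.29818547e-03 -5.91024695e+01] 0.01706322722829795 [ 0.35510756 -0.22649806 -0.22585123]
```

View pics/c.png

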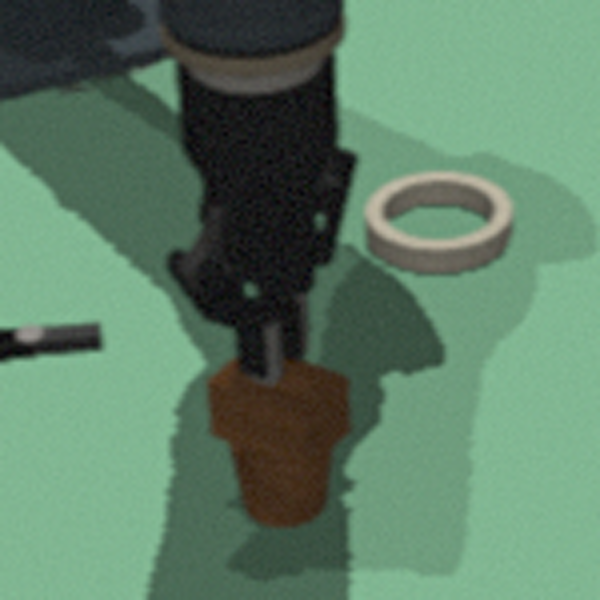

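The fingers closed to 17 mm without touching the block: the tips show at crop (265,378), over the block's top face. I'll compare the tip's pixel with where the reported TCP should project.

Run:
```python
from plan import *
s=snapshot("scene");t=snapshot("top")
for z in(.048,.06,.08,.09,.1): print(z,proj(s,[.599,-.0763,z]),proj(t,[.599,-.0763,z]),"tip ray",onplane(s,(286.5,244),z))
cv2.imwrite("pics/d.png",cv2.resize(t["frame"][170:300,300:430],(600,600),interpolation=cv2.INTER_CUBIC))
cv2.imwrite("pics/d2.png",cv2.resize((255*(s["frame"][190:290,250:330]/255.)**.5).astype(np.uint8),(600,600*100//80*0+600),interpolation=cv2.INTER_CUBIC))
```

```text
0.048 [[289.90558054 256.98775378]] [[365.40090032 236.84101644]] tip ray [ 0.55389006 -0.06344848  0.048     ]
0.06 [[289.60987848 252.27914988]] [[365.81548121 236.09387378]] tip ray [ 0.56946872 -0.06983293  0.06      ]
0.08 [[289.10997103 244.31888673]] [[366.52603946 234.81333146]] tip ray [ 0.59543316 -0.08047367  0.08      ]
0.09 [[288.85664023 240.28498033]] [[366.89084621 234.15588997]] tip ray [ 0.60841538 -0.08579405  0.09      ]
0.1 [[288.60101729 236.2145753 ]] [[367.26223386 233.4865886 ]] tip ray [ 0.6213976  -0.09111442  0.1       ]
```

View pics/d.png

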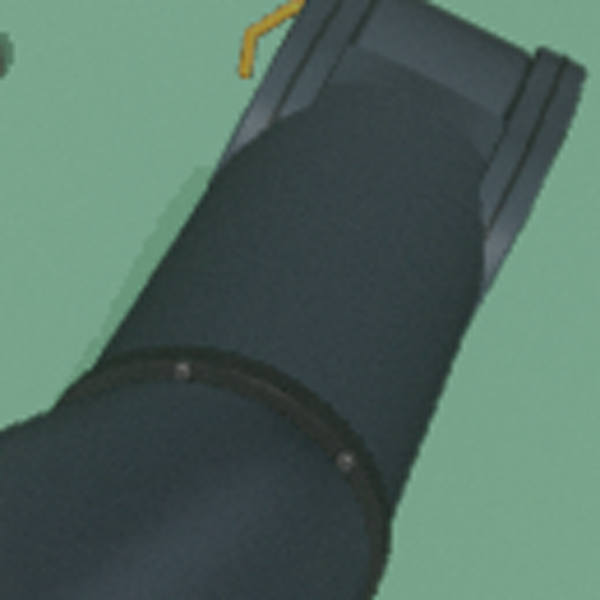

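View pics/d2.png

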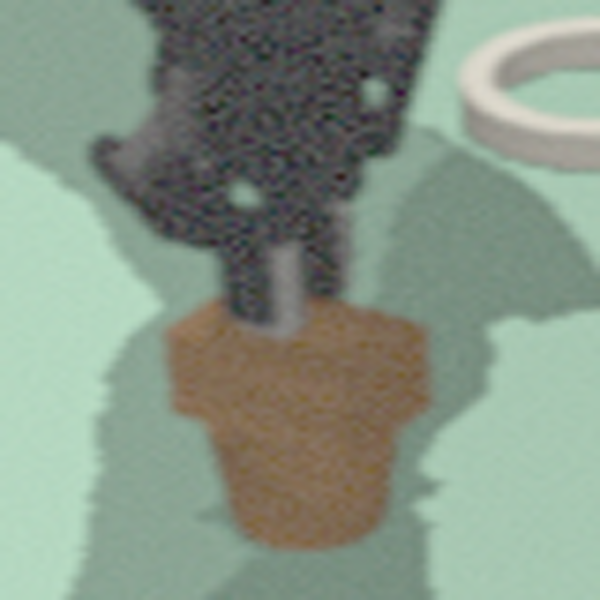

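Run:
```python
from m import *
c=lambda d,x,y,w,h:cv2.resize((255*(d["frame"][y:y+h,x:x+w]/255.)**.5).astype(np.uint8),(w*8,h*8),interpolation=cv2.INTER_CUBIC)
a=c(t,0,350,75,70);b=c(s,435,0,75,70)
cv2.imwrite("pics/e.png",np.vstack([a,b])[:1120]) if 0 else cv2.imwrite("pics/e1.png",a);cv2.imwrite("pics/e2.png",b)
d=np.array([np.cos(1.11),np.sin(1.11),0])
for z in(.191,.204,.241):
  for a in(-.0427,0,.0427):
    P=np.array([.3,.605,z])+a*d;print(z,a,proj(t,P)[0].round(1),proj(s,P)[0].round(1))
```

```text
0.191 -0.0427 [ 75.6 383.4] [455.  83.]
0.191 0 [ 58.3 374.7] [470.9  82.6]
0.191 0.0427 [ 41.1 366.1] [486.7  82.3]
0.204 -0.0427 [ 72.3 384.4] [455.5  78.3]
0.204 0 [ 54.7 375.6] [471.4  78. ]
0.204 0.0427 [ 37.3 366.9] [487.3  77.6]
0.241 -0.0427 [ 62.2 387.4] [456.9  64.9]
0.241 0 [ 44.1 378.2] [473.   64.5]
0.241 0.0427 [ 26.  369.1] [489.1  64.1]
```

View pics/e1.png

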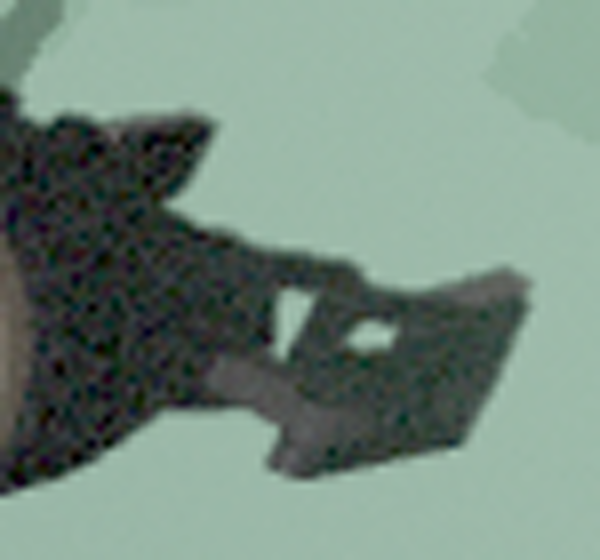

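View pics/e2.png

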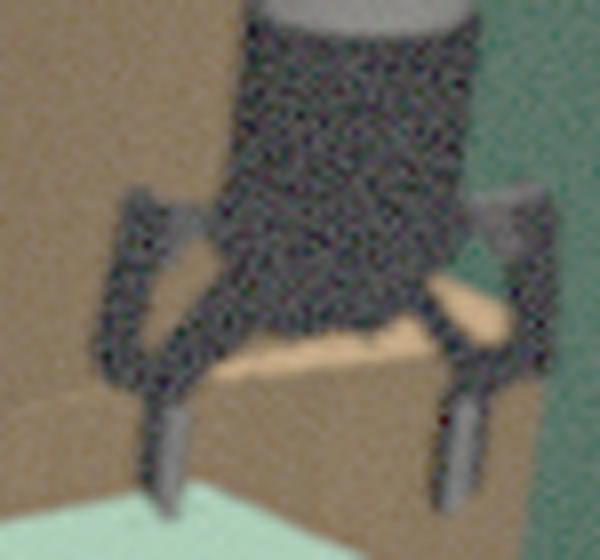

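Run:
```python
from m import *
A=tri(s,(455.2,64),t,(61.7,396));B=tri(s,(491,63.5),t,(24,370.5));print(A,B,(A[0]+B[0])/2,np.linalg.norm(A[0]-B[0]))
# current closed: tip pixel depends on z if lateral is right
d=np.array([np.cos(-1.0315),np.sin(-1.0315),0])
for z in(.08,.085,.09):
  print(z,[proj(s,np.array([.599,-.0763,z])+a*d)[0].round(1) for a in(-.022,-.0085,.0085,.022)])
```

```text
(array([0.26439681, 0.57172609, 0.23663077]), np.float64(0.004302901648417771)) (array([0.31704107, 0.64929503, 0.24036014]), np.float64(0.0032421687724666147)) [0.29071894 0.61051056 0.23849546] 0.09382038788607704
0.08 [array([295.2, 238.9]), array([291.5, 242.2]), array([286.7, 246.4]), array([282.9, 249.9])]
0.085 [array([295.1, 236.9]), array([291.4, 240.2]), array([286.6, 244.4]), array([282.7, 247.8])]
0.09 [array([295. , 234.9]), array([291.2, 238.2]), array([286.5, 242.4]), array([282.6, 245.8])]
```

Stereo on the start images puts the fingertips at z about 0.238 with the jaws open, while the reported TCP was 0.191. The tips are therefore about 35 mm higher than reported once I allow for the 13 mm pad swing. That matches them standing just above the block now. I'll open, go down by the missing amount in two steps, and look.

arm_command(translation=[[0,0,-5],[0,0,0],[0,0,0],[0,0,0],[0,0,0],[0,0,8],[0,0,12],[0,0,8],[0,0,0],[0,0,0]], turn=[[0,0,0],[0,0,0],[0,0,0],[0,0,0],[0,0,0],[0,0,0],[0,0,0],[0,0,0],[0,0,0],[0,0,0]], fingers=[1,1,1,1,1,1,1,1,1,1])

```text
clock: 5.37
eef_pos: [0.5984, -0.0763, 0.0242]
tool_rot: [3.14, 0.001, -1.032]
force: [-0.6, -0.0, 0.8]
width: 0.0853
```

```bash
cat > look.py <<'E'
from plan import *
def look(name,x,y,w,h,k,cam="scene",g=.5):
    s=snapshot(cam);cv2.imwrite(f"pics/{name}.png",cv2.resize((255*(s["frame"][y:y+h,x:x+w]/255.)**g).astype(np.uint8),None,fx=k,fy=k,interpolation=cv2.INTER_CUBIC))
    pickle.dump(s,open(name+".pkl","wb"))
    q=sense();print(q["clock"],q["eef_pos"].round(4),np.degrees(q["tool_rot"]).round(2),round(q["width"],4),q["force"].round(1))
E
python3 -c "
from look import *
look('f',250,190,80,100,6)"
```

```text
5.4167 [ 0.5988 -0.0765  0.0248] [ 1.7995e+02  2.0000e-02 -5.9120e+01] 0.086 [ 0.2 -1.4  0.6]
```

View pics/f.png

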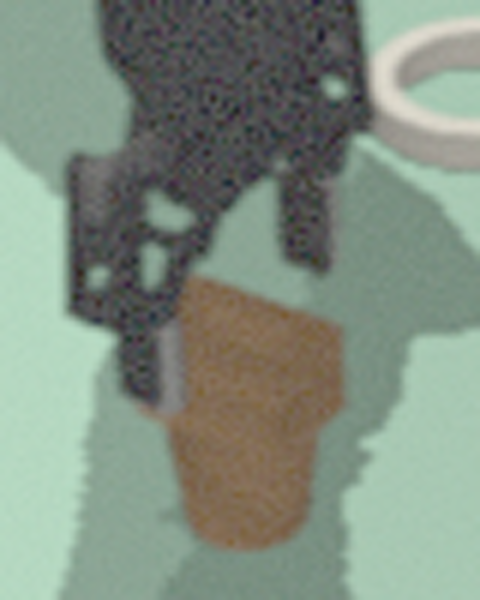

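Run:
```python
from h import *
s=load("f.pkl")
d=np.array([np.cos(-1.032),np.sin(-1.032),0]);n=np.array([-d[1],d[0],0])
for z in(.06,.07,.08): print(z,[proj(s,np.array([.5986,-.0764,z])+a*d+b*n)[0].round(1) for a in(-.0427,.0427) for b in(-.011,.011)])
```

```text
0.06 [array([296.7, 240.2]), array([305.4, 243.3]), array([272.9, 261.5]), array([281.9, 264.9])]
0.07 [array([296.5, 236.3]), array([305.3, 239.3]), array([272.5, 257.5]), array([281.6, 260.9])]
0.08 [array([296.2, 232.3]), array([305.1, 235.4]), array([272.2, 253.5]), array([281.3, 256.8])]
```

arm_command(translation=[[0,0,7],[0,0,6],[0,0,0],[0,0,0],[0,0,0],[0,0,0],[0,0,0],[0,0,0],[0,0,0],[0,0,0]], turn=[[0,0,0],[0,0,0],[0,0,0],[0,0,0],[0,0,0],[0,0,0],[0,0,0],[0,0,0],[0,0,0],[0,0,0]], fingers=[1,1,1,0.6,0.5,0.4,0.3,0.3,0.3,0.3])

```text
clock: 6.25
eef_pos: [0.5992, -0.0763, 0.0126]
tool_rot: [-3.141, -0.0, -1.031]
force: [-1.5, 0.6, 5.1]
width: 0.0395
```

arm_command(translation=[[0,0,0],[0,0,0],[0,0,0]], turn=[[0,0,0],[0,0,0],[0,0,0]], fingers=[0.3,0.3,0.3])

```text
clock: 6.5
eef_pos: [0.5992, -0.0763, 0.0126]
tool_rot: [-3.141, -0.0, -1.032]
force: [-1.6, 1.0, 5.9]
width: 0.0394
```

```bash
python3 -c "
from look import *
look('g',250,190,80,100,6)"
```

```text
6.55 [ 0.5992 -0.0763  0.0126] [-179.98   -0.    -59.1 ] 0.0396 [-0.8  1.   5. ]
```

View pics/g.png

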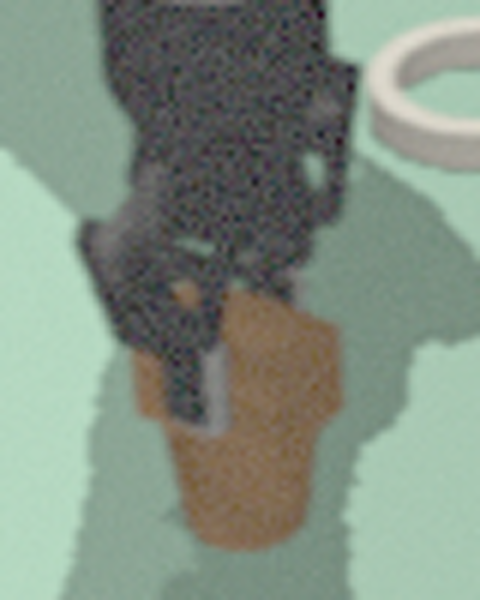

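arm_command(translation=[[0,0,0],[0,0,0],[0,0,-10],[0,0,-20],[0,0,-25],[0,0,-20],[0,0,-5],[0,0,0]], turn=[[0,0,0],[0,0,0],[0,0,0],[0,0,0],[0,0,0],[0,0,0],[0,0,0],[0,0,0]], fingers=[0.3,0.3,0.3,0.3,0.3,0.3,0.3,0.3], grip_force=60)

```text
clock: 7.22
eef_pos: [0.6, -0.0765, 0.0939]
tool_rot: [-3.139, -0.002, -1.031]
force: [0.2, 0.7, -2.6]
width: 0.039
```

```bash
python3 -c "
from look import *
look('g2',240,140,100,120,5)"
```

```text
7.2667 [ 0.5992 -0.0761  0.0924] [-1.7996e+02 -1.0000e-02 -5.9090e+01] 0.039 [-0.6  0.  -3.2]
```

View pics/g2.png

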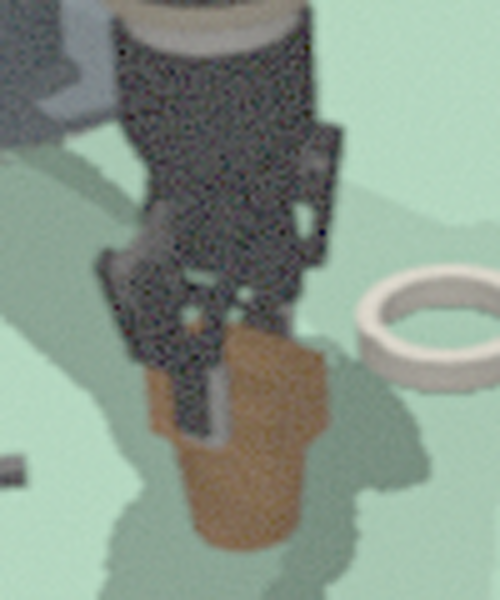

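The block is lifted upright, and its foot bottom shows at crop (245,548). Next I'll move over the cup.

arm_command(translation=[[8,11,0],[16,22,0],[19,27,0],[20,28,0],[20,28,0],[20,28,0],[20,28,0],[19,27,0],[12,18,0],[6,8,0]], turn=[[0,0,0],[0,0,0],[0,0,0],[0,0,0],[0,0,0],[0,0,0],[0,0,0],[0,0,0],[0,0,0],[0,0,0]], fingers=[0.3,0.3,0.3,0.3,0.3,0.3,0.3,0.3,0.3,0.3])

```text
clock: 8.1
eef_pos: [0.4842, -0.3333, 0.0913]
tool_rot: [3.139, 0.0, -1.037]
force: [-0.4, -0.2, -2.4]
width: 0.0392
```

arm_command(translation=[[0,0,0],[0,0,0],[0,0,0],[0,0,0]], turn=[[0,0,0],[0,0,0],[0,0,0],[0,0,0]], fingers=[0.3,0.3,0.3,0.3])

```text
clock: 8.43
eef_pos: [0.489, -0.3273, 0.0918]
tool_rot: [-3.141, 0.001, -1.029]
force: [-0.4, 0.0, -2.1]
width: 0.039
```

```bash
python3 -c "
from look import *
look('i',100,150,110,150,4)
d=load('i.pkl');print(proj(d,[[.488,-.3295,.0925-.0126],[.488,-.3295,.052]]))
look('i2',100,150,110,150,4)"
```

```text
8.4833 [ 0.489  -0.3275  0.0919] [-1.7999e+02  5.0000e-02 -5.8960e+01] 0.0387 [-0.2 -0.1 -1.5]
[[150.93163435 251.69064736]
 [153.35899772 262.78112145]]
8.5333 [ 0.4889 -0.3277  0.0921] [-1.7999e+02  3.0000e-02 -5.8980e+01] 0.0391 [-0.2 -0.5 -2. ]
```

View pics/i.png

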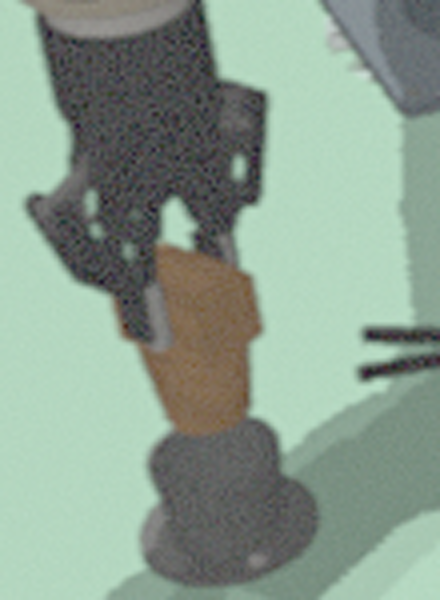

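arm_command(translation=[[1,2,8],[0,0,14],[0,0,14],[0,0,10],[0,0,6],[0,0,4],[0,0,3],[0,0,0],[0,0,0]], turn=[[0,0,0],[0,0,0],[0,0,0],[0,0,0],[0,0,0],[0,0,0],[0,0,0],[0,0,0],[0,0,0]], fingers=[0.3,0.3,0.3,0.3,0.3,0.3,0.3,0.3,0.3])

```text
clock: 9.28
eef_pos: [0.4871, -0.3312, 0.0336]
tool_rot: [-3.141, -0.0, -1.032]
force: [0.6, -0.1, -1.8]
width: 0.0391
```

```bash
python3 -c "
from look import *
look('j',100,180,110,120,5)"
```

```text
9.3333 [ 0.4872 -0.3314  0.0338] [-1.7998e+02 -4.0000e-02 -5.9110e+01] 0.0391 [-0.2 -0.4 -2.7]
```

View pics/j.png

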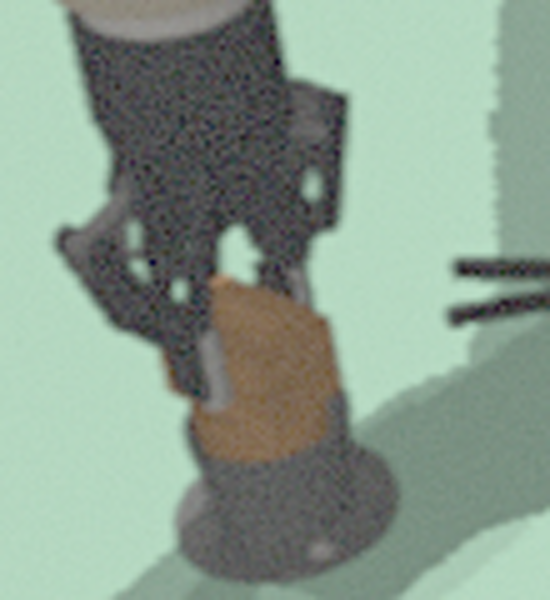

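arm_command(translation=[[-1,-1,3],[0,0,3],[0,0,1],[0,0,1],[0,0,1],[0,0,0]], turn=[[0,0,0],[0,0,0],[0,0,0],[0,0,0],[0,0,0],[0,0,0]], fingers=[0.3,0.3,0.3,0.3,0.3,0.3])

```text
clock: 9.83
eef_pos: [0.4873, -0.3296, 0.0247]
tool_rot: [-3.141, 0.0, -1.032]
force: [-0.9, 2.4, 3.9]
width: 0.0392
```

arm_command(translation=[[0,0,1],[0,0,0]], turn=[[0,0,0],[0,0,0]], fingers=[0.3,0.3])

```text
clock: 10.0
eef_pos: [0.4874, -0.3296, 0.0246]
tool_rot: [-3.14, 0.0, -1.032]
force: [-4.2, 5.2, 15.8]
width: 0.039
```

arm_command(translation=[[0,0,0],[0,0,0],[0,0,0],[0,0,0],[0,0,-15],[0,0,-30],[0,0,-40],[0,0,-40]], turn=[[0,0,0],[0,0,0],[0,0,0],[0,0,0],[0,0,0],[0,0,0],[0,0,0],[0,0,0]], fingers=[0.6,0.8,1,1,1,1,1,1])

```text
clock: 10.67
eef_pos: [0.4865, -0.3294, 0.149]
tool_rot: [3.14, 0.002, -1.032]
force: [0.9, -1.0, 1.1]
width: 0.0856
```

```bash
python3 -c "
from look import *
look('k',100,180,110,120,5)
plan([.5335,.3182,.145],-12,20)"
```

```text
10.7167 [ 0.4894 -0.3326  0.1572] [-179.79   -0.46  -59.17] 0.0856 [ 3.2 -3.3  5.8]
[[-26.8, -18.6, 0.5], [-26.0, -19.6, 0.4], [-25.2, -20.7, 0.5], [-24.4, -21.8, 0.5], [-23.4, -22.7, 0.5], [-22.4, -23.6, 0.6], [-21.5, -24.6, 0.5], [-20.4, -25.4, 0.5], [-19.4, -26.3, 0.6], [-18.2, -27.0, 0.6]] 
 [[-0.0, -0.03, -2.36], [-0.0, -0.03, -2.36], [-0.0, -0.03, -2.36], [-0.0, -0.03, -2.36], [-0.0, -0.03, -2.36], [-0.0, -0.03, -2.36], [-0.0, -0.03, -2.36], [-0.0, -0.03, -2.36], [-0.0, -0.03, -2.36], [-0.0, -0.03, -2.36]]
[[-17.2, -27.7, 0.6], [-16.0, -28.5, 0.5], [-14.8, -29.0, 0.6], [-13.5, -29.7, 0.6], [-12.4, -30.2, 0.6], [-11.1, -30.6, 0.7], [-9.8, -31.1, 0.6], [-8.6, -31.5, 0.6], [-7.2, -31.8, 0.6], [-5.9, -32.1, 0.7]] 
 [[-0.0, -0.03, -2.36], [-0.0, -0.03, -2.36], [-0.0, -0.03, -2.36], [-0.0, -0.03, -2.36], [-0.0, -0.03, -2.36], [-0.0, -0.03, -2.36], [-0.0, -0.03, -2.36], [-0.0, -0.03, -2.36], [-0.0, -0.03, -2.36], [-0.0, -0.03, -2.36]]
end [0.53352335 0.31820945 0.14496318] [-1.79961379e+02  6.93812392e-02 -1.19703922e+01]
```

View pics/k.png

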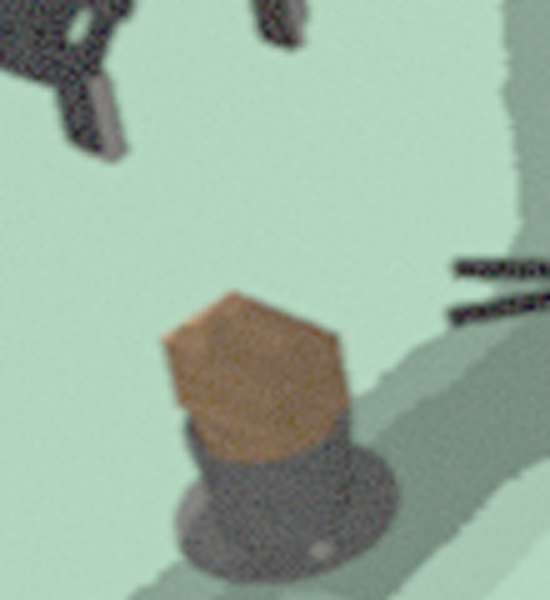

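Block released and standing in the cup, with its head just above the rim (crop (255,400)). Next I'll go to the spreader.

arm_command(translation=[[-27,-19,0],[-26,-20,0],[-25,-21,0],[-24,-22,0],[-23,-23,0],[-22,-24,0],[-21,-25,0],[-20,-25,0],[-19,-26,0],[-18,-27,0]], turn=[[0,0,-2.4],[0,0,-2.4],[0,0,-2.4],[0,0,-2.4],[0,0,-2.4],[0,0,-2.4],[0,0,-2.4],[0,0,-2.4],[0,0,-2.4],[0,0,-2.4]], fingers=[1,1,1,1,1,1,1,1,1,1])

```text
clock: 11.55
eef_pos: [0.5112, -0.0036, 0.1483]
tool_rot: [-3.141, -0.0, -0.611]
force: [-0.2, 0.8, 0.3]
width: 0.0851
```

arm_command(translation=[[-17,-28,0],[-16,-28,0],[-15,-29,0],[-14,-30,0],[-12,-30,0],[-11,-31,0],[-10,-31,0],[-9,-31,0],[-7,-30,0],[-6,-20,0]], turn=[[0,0,-2.4],[0,0,-2.4],[0,0,-2.4],[0,0,-2.4],[0,0,-2.4],[0,0,-2.4],[0,0,-2.4],[0,0,-2.4],[0,0,-2.4],[0,0,-2.4]], fingers=[1,1,1,1,1,1,1,1,1,1])

```text
clock: 12.38
eef_pos: [0.5254, 0.3105, 0.1479]
tool_rot: [-3.141, 0.0, -0.189]
force: [0.1, 0.1, 0.0]
width: 0.0855
```

arm_command(translation=[[0,0,0],[0,0,0],[0,0,0],[0,0,0],[0,0,0]], turn=[[0,0,0],[0,0,0],[0,0,0],[0,0,0],[0,0,0]], fingers=[1,1,1,1,1])

```text
clock: 12.8
eef_pos: [0.5261, 0.3054, 0.1485]
tool_rot: [3.141, -0.0, -0.196]
force: [-0.6, 0.5, 0.3]
width: 0.0854
```

Run:
```python
from look import *
look('l',360,90,130,130,4)
t=snapshot("top");cv2.imwrite("pics/lt.png",t["frame"]);pickle.dump(t,open("lt.pkl","wb"))
s=load("l.pkl");p=sense()["eef_pos"];y=sense()["tool_rot"][2];d=np.array([np.cos(y),np.sin(y),0])
print([proj(s,[*p[:2],p[2]+.049]+a*d) for a in(-.043,.043)])
```

```text
12.85 [0.5261 0.3056 0.1485] [ 1.7999e+02 -1.0000e-02 -1.1210e+01] 0.0852 [-0.5  0.3 -0.5]
[array([[420.57178702, 128.85888247]]), array([[436.42760432, 144.94716945]])]
```

View pics/l.png

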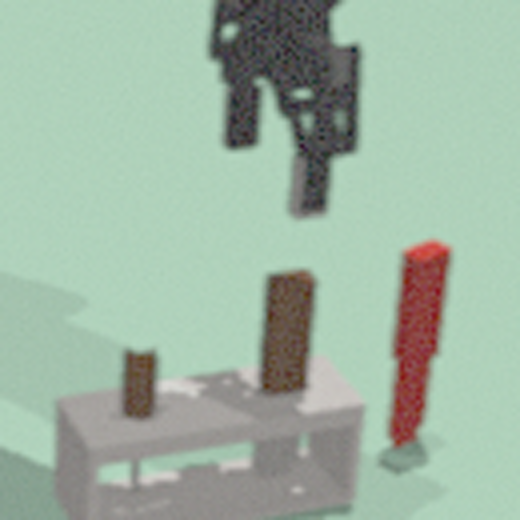

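View pics/lt.png

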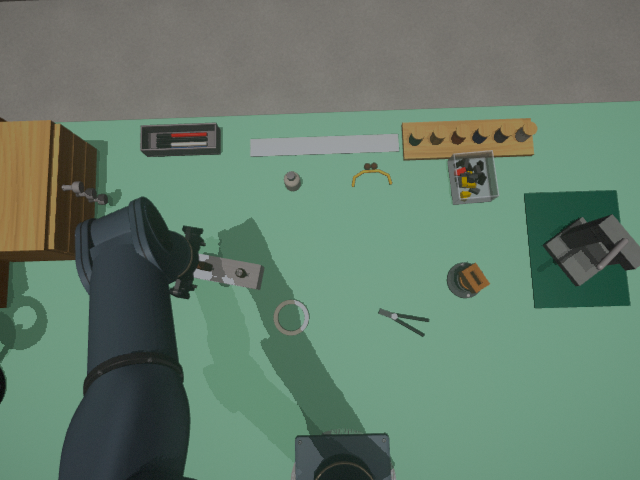

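The top view is clear now: the block sits in the cup at (474,279), and the spreader, bodkin and red decoy haven't moved. Before going down I'll measure the seated block.

arm_command(translation=[[2,-5,5],[2,-5,15],[0,-4,20],[0,0,18],[0,0,10],[0,0,0],[0,0,0],[0,0,0],[0,0,0]], turn=[[0,0,0.4],[0,0,0],[0,0,0],[0,0,0],[0,0,0],[0,0,0],[0,0,0],[0,0,0],[0,0,0]], fingers=[1,1,1,1,1,1,1,1,1])

```text
clock: 13.65
eef_pos: [0.5332, 0.32, 0.0814]
tool_rot: [-3.14, -0.001, -0.201]
force: [-0.1, 0.2, -0.1]
width: 0.0858
```

Run:
```python
from look import *
import m
from m import mask
look('n',380,110,100,110,5)
t=load("lt.pkl");s=load("n.pkl")
wood=lambda v0:(lambda h:((h[...,0]<25)|(h[...,0]>170))&(h[...,1]>90)&(h[...,2]>v0))
ims=[];QQ=[]
for d,box,v in((t,(450,255,50,50),95),(s,(125,225,50,50),60)):
    im,c,b=mask(d,box,wood(v));h=cv2.convexHull(c)
    for e in np.linspace(2,40,80):
        q=cv2.approxPolyDP(h,e,True)
        if len(q)<=4:break
    cv2.drawContours(im,[c],-1,(255,0,0),1);cv2.polylines(im,[q],1,(0,0,255),1);ims.append(im);Q=b(q[:,0]);QQ.append(Q)
    P=np.array([onplane(d,p,.092) for p in Q]);e=[P[i]-P[i-1] for i in range(len(P))]
    print(P.round(4).tolist(),P.mean(0).round(4),[(round(np.linalg.norm(x)*1e3,1),round(np.degrees(np.arctan2(x[1],x[0]))%180,1)) for x in e])
for a in QQ[0]:
  for b in QQ[1]:
    x,e=tri(t,a,s,b)
    if e<.004:print(x.round(4),e.round(4))
cv2.imwrite("pics/n2.png",(255*(np.hstack(ims)/255.)**.6).astype(np.uint8))
```

```text
13.7 [0.5331 0.3201 0.0814] [-1.7993e+02 -7.0000e-02 -1.1510e+01] 0.0856 [-0.3 -0.3 -0.1]
[[0.5215, -0.3288, 0.092], [0.473, -0.3593, 0.092], [0.4512, -0.3278, 0.092], [0.5014, -0.2966, 0.092]] [ 0.4868 -0.3281  0.092 ] [(np.float64(38.0), np.float64(121.9)), (np.float64(57.2), np.float64(32.1)), (np.float64(38.3), np.float64(124.8)), (np.float64(59.2), np.float64(31.9))]
[[0.4532, -0.3301, 0.092], [0.5042, -0.2998, 0.092], [0.5702, -0.3411, 0.092], [0.5166, -0.3649, 0.092], [0.4726, -0.3605, 0.092]] [ 0.5034 -0.3393  0.092 ] [(np.float64(36.1), np.float64(122.5)), (np.float64(59.3), np.float64(30.7)), (np.float64(77.8), np.float64(148.0)), (np.float64(58.6), np.float64(24.0)), (np.float64(44.2), np.float64(174.3))]
[ 0.4728 -0.36    0.0918] 0.0012
[ 0.451  -0.3291  0.0902] 0.0014
[ 0.5013 -0.2983  0.0895] 0.002
```

View pics/n.png

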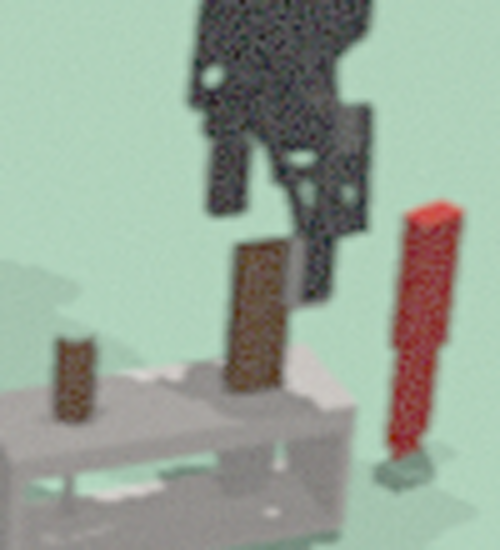

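View pics/n2.png

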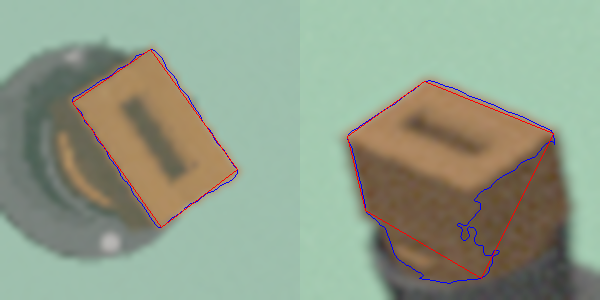

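Run:
```python
from h import *
s=load("n.pkl");y=-.2009;d=np.array([np.cos(y),np.sin(y),0]);n=np.array([-d[1],d[0],0])
print("handle c top",proj(s,[.533,.3186,.143]),[ (proj(s,np.array([.533,.3186,z])+.009*d+b*n)[0].round(1)) for z in(.068,.143) for b in(-.014,.014)])
print("tips",[ (a,b,proj(s,np.array([.5331,.3201,.133])+a*d+b*n)[0].round(1)) for a in(-.0427,.0427) for b in(-.011,.011)])
im=s["frame"][150:200,420:450];hsv=cv2.cvtColor(im,cv2.COLOR_BGR2HSV)
```

```text
handle c top [[432.88504553 158.38330548]] [array([426.4, 189.6]), array([437.4, 187.7]), array([428.8, 161. ]), array([440.2, 159.3])]
tips [(-0.0427, -0.011, array([421.3, 154.6])), (-0.0427, 0.011, array([429.9, 153.3])), (0.0427, -0.011, array([436.4, 171.5])), (0.0427, 0.011, array([445.5, 170. ]))]
```

arm_command(translation=[[1,2,6],[0,1.5,10],[0,0,10],[0,0,5],[0,0,2],[0,0,0],[0,0,0],[0,0,0]], turn=[[0,0,0],[0,0,0],[0,0,0],[0,0,0],[0,0,0],[0,0,0],[0,0,0],[0,0,0]], fingers=[1,1,1,1,1,1,1,1])

```text
clock: 14.37
eef_pos: [0.533, 0.3163, 0.0475]
tool_rot: [-3.141, -0.0, -0.201]
force: [-0.1, -1.0, 0.6]
width: 0.0854
```

Run:
```python
from look import *
look('o',380,110,100,110,5)
```

```text
14.4167 [0.533  0.3163 0.0476] [-1.7998e+02 -2.0000e-02 -1.1500e+01] 0.0857 [ 0.4 -0.2 -0.7]
```

View pics/o.png

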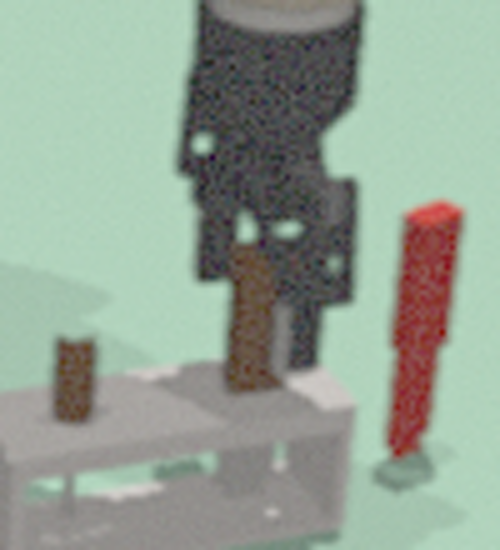

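arm_command(translation=[[0,0,0],[0,0,0],[0,0,0],[0,0,0],[0,0,0],[0,0,0],[0,0,0],[0,0,0],[0,0,0]], turn=[[0,0,0],[0,0,0],[0,0,0],[0,0,0],[0,0,0],[0,0,0],[0,0,0],[0,0,0],[0,0,0]], fingers=[0.7,0.5,0.35,0.25,0.2,0.1,0.1,0.1,0.1], grip_force=40)

```text
clock: 15.17
eef_pos: [0.5328, 0.3163, 0.0474]
tool_rot: [-3.141, -0.0, -0.201]
force: [0.1, -0.5, 2.5]
width: 0.0177
```

Run:
```python
from look import *
look('p',380,110,100,110,5)
```

```text
15.2167 [0.5328 0.3162 0.0474] [-1.7999e+02 -1.0000e-02 -1.1500e+01] 0.0179 [-0.6  0.1  2.3]
```

View pics/p.png

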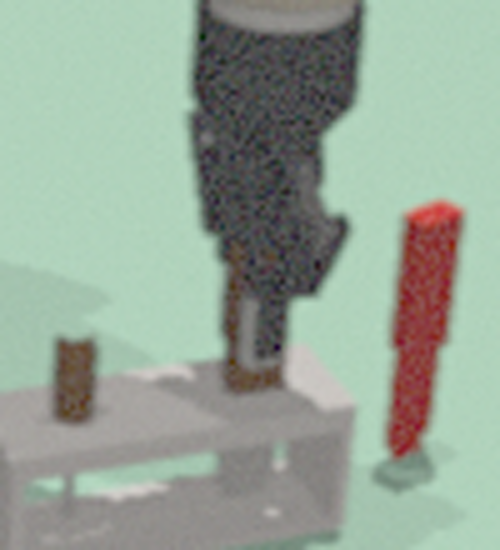

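arm_command(translation=[[0,0,0],[0,0,-5],[0,0,-10],[0,0,-20],[0,0,-25],[0,0,-25],[0,0,-25],[0,0,-15],[0,0,-5],[0,0,0]], turn=[[0,0,0],[0,0,0],[0,0,0],[0,0,0],[0,0,0],[0,0,0],[0,0,0],[0,0,0],[0,0,0],[0,0,0]], fingers=[0.1,0.1,0.1,0.1,0.1,0.1,0.1,0.1,0.1,0.1], grip_force=60)

```text
clock: 16.05
eef_pos: [0.5333, 0.3165, 0.179]
tool_rot: [-3.14, -0.002, -0.201]
force: [0.2, 0.0, -2.5]
width: 0.0172
```

Run:
```python
from look import *
look('q',380,70,100,130,5)
plan([.4874,-.3296,.177],-58.9,20)
```

```text
16.1 [0.5326 0.3163 0.1775] [-1.7997e+02 -1.0000e-02 -1.1500e+01] 0.0173 [-1.1 -0.3 -1.8]
[[4.2, 32.1, 0.0], [5.6, 31.9, 0.0], [6.8, 31.6, 0.0], [8.2, 31.4, 0.0], [9.4, 30.9, 0.1], [10.8, 30.6, -0.0], [11.9, 30.0, -0.0], [13.2, 29.6, -0.0], [14.5, 29.0, -0.0], [15.6, 28.4, 0.0]] 
 [[-0.0, -0.0, 2.37], [-0.0, -0.0, 2.37], [-0.0, -0.0, 2.37], [-0.0, -0.0, 2.37], [-0.0, -0.0, 2.37], [-0.0, -0.0, 2.37], [-0.0, -0.0, 2.37], [-0.0, -0.0, 2.37], [-0.0, -0.0, 2.37], [-0.0, -0.0, 2.37]]
[[16.7, 27.6, 0.0], [17.9, 27.0, 0.0], [19.0, 26.2, 0.0], [20.1, 25.4, 0.0], [21.1, 24.6, 0.1], [22.1, 23.7, -0.0], [23.1, 22.7, -0.0], [23.9, 21.7, -0.0], [24.9, 20.8, -0.0], [25.7, 19.7, 0.0]] 
 [[-0.0, -0.0, 2.37], [-0.0, -0.0, 2.37], [-0.0, -0.0, 2.37], [-0.0, -0.0, 2.37], [-0.0, -0.0, 2.37], [-0.0, -0.0, 2.37], [-0.0, -0.0, 2.37], [-0.0, -0.0, 2.37], [-0.0, -0.0, 2.37], [-0.0, -0.0, 2.37]]
end [ 0.48739521 -0.329637    0.17700471] [-1.79968691e+02  1.20079506e-02 -5.88953381e+01]
```

View pics/q.png

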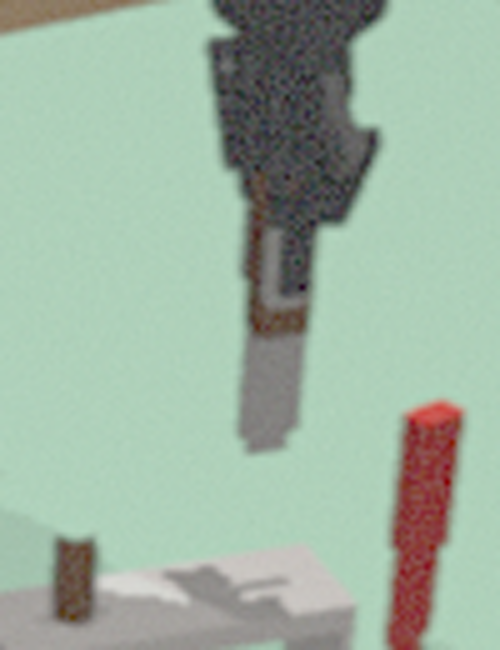

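Run:
```python
from h import *
s=load("q.pkl");y=np.radians(-11.5);d=np.array([np.cos(y),np.sin(y),0]);n=np.array([-d[1],d[0],0]);c=np.array([.5327,.3163,0])
f=lambda z,a,b:proj(s,c+[0,0,z]+a*d+b*n)[0].round(1).tolist()
print("shoulder front", f(.198,.009,-.014),f(.198,.009,.014),"blade low",f(.146,.002,-.015),f(.146,.002,.015),"tip",f(.138,.002,-.01),f(.138,.002,.01), "blade top",f(.198,.002,-.015),f(.198,.002,.015))
hs=cv2.cvtColor(s["frame"],cv2.COLOR_BGR2HSV)
for r in(142,145,148,151,154,157):
    sat=hs[r,420:450,1];ix=np.where(sat<45)[0];print(r,ix.min()+420 if len(ix) else None,ix.max()+420 if len(ix) else None)
for r in(133,135): print(r,hs[r,425:446].tolist())
```

```text
shoulder front [429.8, 139.2] [441.4, 137.5] blade low [426.3, 158.7] [438.5, 156.8] tip [428.1, 161.5] [436.2, 160.3] blade top [428.1, 137.9] [440.5, 136.1]
142 429 440
145 429 439
148 428 439
151 428 439
154 428 439
157 429 436
133 [[70, 77, 172], [70, 78, 176], [70, 80, 165], [71, 80, 128], [58, 60, 60], [11, 163, 25], [14, 170, 36], [4, 111, 39], [18, 142, 43], [6, 110, 37], [11, 226, 35], [2, 113, 36], [7, 163, 36], [9, 107, 38], [9, 170, 36], [5, 127, 36], [53, 72, 64], [69, 74, 134], [70, 78, 166], [69, 77, 170], [71, 75, 171]]
135 [[69, 77, 172], [71, 78, 174], [68, 75, 170], [70, 75, 139], [62, 58, 79], [30, 59, 39], [4, 238, 30], [8, 101, 38], [179, 177, 36], [18, 172, 40], [14, 148, 43], [11, 142, 36], [14, 150, 34], [17, 149, 36], [13, 158, 34], [13, 137, 39], [55, 60, 77], [68, 70, 143], [69, 75, 171], [70, 72, 174], [69, 78, 171]]
```

The spreader hangs upright in the jaws, with the blade tip at crop (268,450). Its edges are within about 1 mm of the prediction, so it's centred. Now over to the block.

arm_command(translation=[[4,20,0],[5,30,0],[7,32,0],[8,32,0],[9,31,0],[11,31,0],[12,30,0],[13,30,0],[14,29,0],[16,28,0]], turn=[[0,0,2.4],[0,0,2.4],[0,0,2.4],[0,0,2.4],[0,0,2.4],[0,0,2.4],[0,0,2.4],[0,0,2.4],[0,0,2.4],[0,0,2.4]], fingers=[0.1,0.1,0.1,0.1,0.1,0.1,0.1,0.1,0.1,0.1])

```text
clock: 16.93
eef_pos: [0.5091, 0.0044, 0.1761]
tool_rot: [3.14, 0.002, -0.622]
force: [0.7, -0.3, -1.1]
width: 0.0174
```

arm_command(translation=[[17,28,0],[18,27,0],[19,26,0],[20,25,0],[21,25,0],[22,24,0],[23,23,0],[24,22,0],[20,17,0],[13,10,0]], turn=[[0,0,2.4],[0,0,2.4],[0,0,2.4],[0,0,2.4],[0,0,2.4],[0,0,2.4],[0,0,2.4],[0,0,2.4],[0,0,2.4],[0,0,2]], fingers=[0.1,0.1,0.1,0.1,0.1,0.1,0.1,0.1,0.1,0.1])

```text
clock: 17.77
eef_pos: [0.4844, -0.2985, 0.176]
tool_rot: [3.139, 0.001, -1.037]
force: [-0.0, 0.6, -1.3]
width: 0.0178
```

arm_command(translation=[[0,0,0],[0,0,0],[0,0,0],[0,0,0],[0,0,0],[0,0,0]], turn=[[0,0,0],[0,0,0],[0,0,0],[0,0,0],[0,0,0],[0,0,0]], fingers=[0.1,0.1,0.1,0.1,0.1,0.1])

```text
clock: 18.27
eef_pos: [0.4866, -0.2945, 0.1772]
tool_rot: [-3.141, 0.0, -1.03]
force: [-0.1, -0.6, -1.1]
width: 0.0172
```

Run:
```python
from look import *
look('r',90,120,110,150,4)
plan([.4874,-.3296,.150],-58.9,1)
```

```text
18.3167 [ 0.4866 -0.2948  0.1773] [-1.7999e+02  1.0000e-02 -5.9030e+01] 0.0174 [ 0.8 -0.6 -1.1]
[[30.3, 17.2, 27.3]] 
 [[-0.01, 0.01, -0.13]]
end [ 0.48740538 -0.32957827  0.15001768] [-1.79997108e+02 -3.20405958e-03 -5.88955399e+01]
```

View pics/r.png

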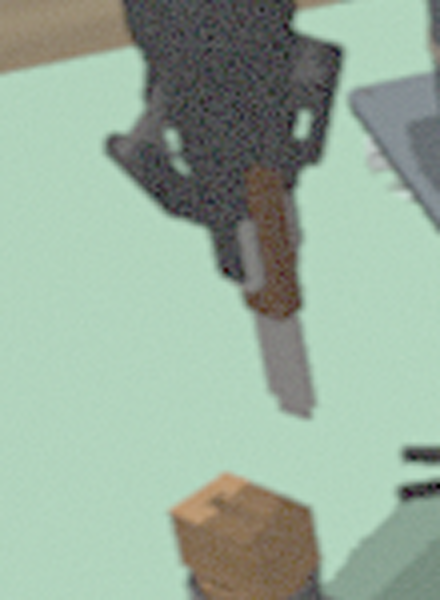

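arm_command(translation=[[8,4,0],[12,7,10],[8,5,12],[2,1,10],[0,0,6],[0,0,0],[0,0,0],[0,0,0],[0,0,0]], turn=[[0,0,0],[0,0,0],[0,0,0],[0,0,0],[0,0,0],[0,0,0],[0,0,0],[0,0,0],[0,0,0]], fingers=[0.1,0.1,0.1,0.1,0.1,0.1,0.1,0.1,0.1])

```text
clock: 19.07
eef_pos: [0.4875, -0.3297, 0.1398]
tool_rot: [-3.141, -0.0, -1.031]
force: [-0.2, 0.5, -1.1]
width: 0.0173
```

Run:
```python
from look import *
look('u',115,180,75,100,6)
s=load("u.pkl");q=sense();y=q["tool_rot"][2];d=np.array([np.cos(y),np.sin(y),0]);n=np.array([-d[1],d[0],0]);c=np.array([*q["eef_pos"][:2],0]);zt=q["eef_pos"][2]-.0393
f=lambda z,a,b:((proj(s,c+[0,0,z]+a*d+b*n)[0]-[115,180])*6).round(0).tolist()
print("tip",f(zt,0,-.01),f(zt,0,.01)," slot ends at top",[((proj(s,np.array([.4874,-.3296,.092])+b*np.array([np.cos(.541),np.sin(.541),0]))[0]-[115,180])*6).round() for b in(-.018,.018)])
```

```text
19.1167 [ 0.4875 -0.3298  0.1398] [-1.7997e+02 -4.0000e-02 -5.9070e+01] 0.0176 [ 0.3  0.4 -1. ]
tip [182.0, 370.0] [225.0, 388.0]  slot ends at top [array([169., 384.]), array([248., 416.])]
```

View pics/u.png

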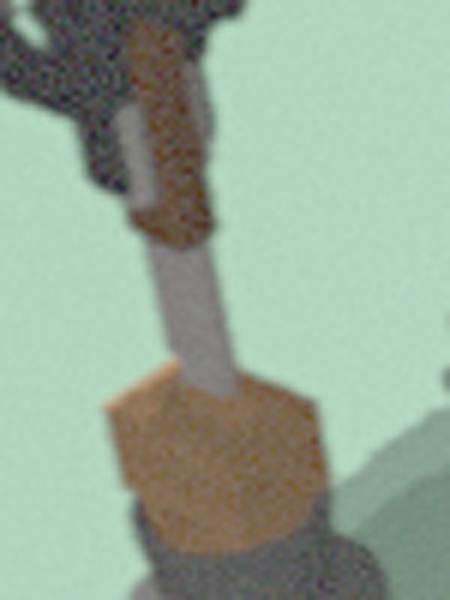

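arm_command(translation=[[0,0,3],[0,0,3],[0,0,3],[0,0,3],[0,0,3],[0,0,3],[0,0,0]], turn=[[0,0,0],[0,0,0],[0,0,0],[0,0,0],[0,0,0],[0,0,0],[0,0,0]], fingers=[0.1,0.1,0.1,0.1,0.1,0.1,0.1])

```text
clock: 19.7
eef_pos: [0.4868, -0.3297, 0.1206]
tool_rot: [3.141, 0.001, -1.032]
force: [0.4, -0.5, -0.3]
width: 0.0173
```

Run:
```python
from look import *
look('v',115,180,75,100,6)
```

```text
19.75 [ 0.4869 -0.3298  0.1209] [ 1.7998e+02  4.0000e-02 -5.9110e+01] 0.0171 [-0.8 -1.1 -1.1]
```

View pics/v.png

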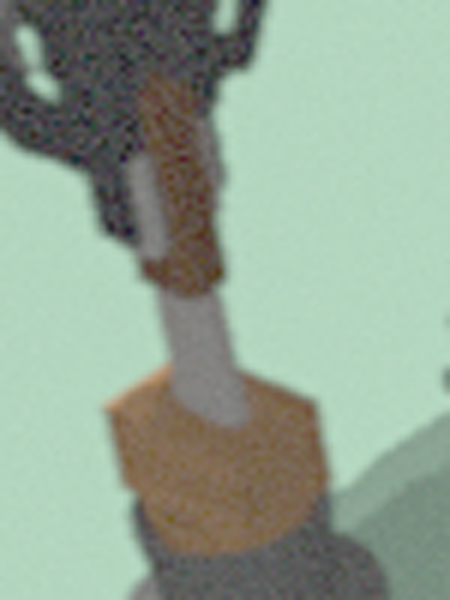

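arm_command(translation=[[0,0,3],[0,0,4],[0,0,4],[0,0,4],[0,0,0]], turn=[[0,0,0],[0,0,0],[0,0,0],[0,0,0],[0,0,0]], fingers=[0.1,0.1,0.1,0.1,0.1])

```text
clock: 20.17
eef_pos: [0.4867, -0.3296, 0.1053]
tool_rot: [3.141, 0.001, -1.032]
force: [-0.7, 1.0, -0.7]
width: 0.0177
```

Run:
```python
from look import *
look('w',115,180,75,100,6)
```

```text
20.2167 [ 0.4868 -0.3298  0.1057] [ 1.7997e+02  5.0000e-02 -5.9100e+01] 0.0173 [ 0.6 -0.2 -0.6]
```

View pics/w.png

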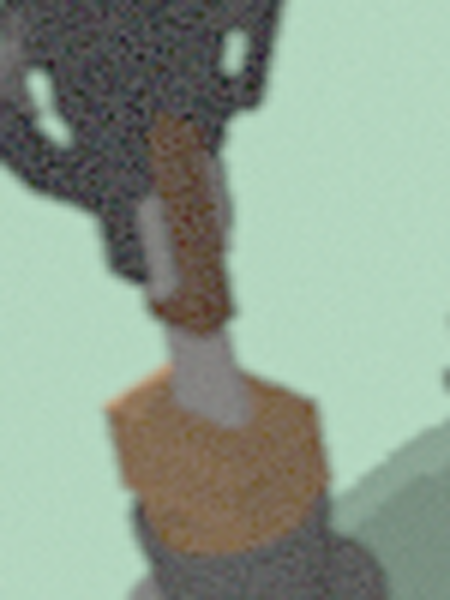

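The blade is in the slot and the wrist force is still near zero, with the visible end fixed at (245,425). I'll carry on down.

arm_command(translation=[[0,0,5],[0,0,6],[0,0,6],[0,0,5],[0,0,4],[0,0,2],[0,0,2],[0,0,0]], turn=[[0,0,0],[0,0,0],[0,0,0],[0,0,0],[0,0,0],[0,0,0],[0,0,0],[0,0,0]], fingers=[0.1,0.1,0.1,0.1,0.1,0.1,0.1,0.1])

```text
clock: 20.88
eef_pos: [0.487, -0.3299, 0.0759]
tool_rot: [3.141, 0.0, -1.032]
force: [-0.2, 0.1, -0.7]
width: 0.0176
```

arm_command(translation=[[0,0,1],[0,0,1],[0,0,1],[0,0,0]], turn=[[0,0,0],[0,0,0],[0,0,0],[0,0,0]], fingers=[0.1,0.1,0.1,0.1])

```text
clock: 21.22
eef_pos: [0.4871, -0.3299, 0.0732]
tool_rot: [3.142, 0.0, -1.032]
force: [0.4, 0.8, -2.0]
width: 0.0176
```

arm_command(translation=[[0,0,1],[0,0,0.5],[0,0,0.5],[0,0,0]], turn=[[0,0,0],[0,0,0],[0,0,0],[0,0,0]], fingers=[0.1,0.1,0.1,0.1])

```text
clock: 21.55
eef_pos: [0.4872, -0.33, 0.0715]
tool_rot: [-3.141, -0.0, -1.032]
force: [-0.4, -0.4, 0.2]
width: 0.0173
```

Run:
```python
from look import *
look('x',115,180,75,100,6)
```

```text
21.6 [ 0.4872 -0.3301  0.0714] [-1.7999e+02 -2.0000e-02 -5.9100e+01] 0.0173 [0.5 0.2 0.7]
```

View pics/x.png

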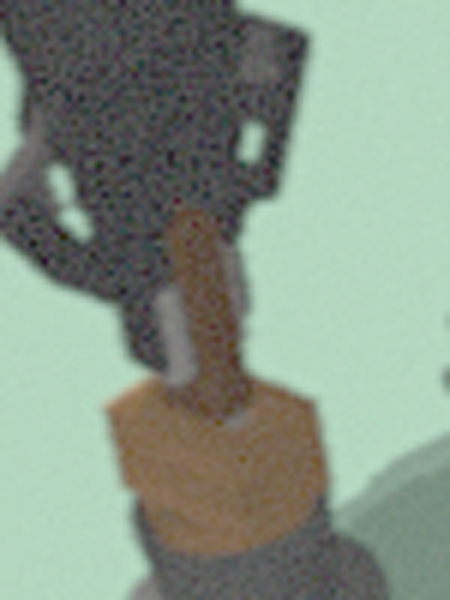

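arm_command(translation=[[0,0,0.5],[0,0,0.5],[0,0,0]], turn=[[0,0,0],[0,0,0],[0,0,0]], fingers=[0.1,0.1,0.1])

```text
clock: 21.85
eef_pos: [0.4875, -0.3304, 0.0714]
tool_rot: [-3.141, -0.001, -1.032]
force: [-1.7, 1.5, 10.6]
width: 0.0172
```

The shoulder made contact exactly at the predicted reading (0.0714), with about 11 N. Releasing and retreating.

arm_command(translation=[[0,0,0],[0,0,0],[0,0,0],[0,0,0],[0,0,0],[0,0,-10],[0,0,-20],[0,0,-25],[0,0,-25],[0,0,-25]], turn=[[0,0,0],[0,0,0],[0,0,0],[0,0,0],[0,0,0],[0,0,0],[0,0,0],[0,0,0],[0,0,0],[0,0,0]], fingers=[0.3,0.5,0.8,1,1,1,1,1,1,1])

```text
clock: 22.68
eef_pos: [0.4868, -0.3301, 0.1771]
tool_rot: [3.141, -0.0, -1.032]
force: [0.5, -0.1, -0.4]
width: 0.0856
```

arm_command(translation=[[-15,-10,-5],[-25,-20,0],[-25,-20,0],[-25,-20,0],[-25,-20,0],[-15,-10,0],[0,0,0],[0,0,0]], turn=[[0,0,0],[0,0,0],[0,0,0],[0,0,0],[0,0,0],[0,0,0],[0,0,0],[0,0,0]], fingers=[1,1,1,1,1,1,1,1])

```text
clock: 23.35
eef_pos: [0.5064, -0.1662, 0.1809]
tool_rot: [-3.141, -0.0, -1.029]
force: [-0.5, -0.4, 0.5]
width: 0.0857
```

Run:
```python
from look import *
look('y',115,180,75,100,6)
s=load("y.pkl");cv2.imwrite("pics/yfull.png",s["frame"])
t=snapshot("top");cv2.imwrite("pics/ytop.png",t["frame"]);pickle.dump(t,open("yt.pkl","wb"))
P=np.array([.4874,-.3296,.167]);print((proj(s,P)-[115,180])*6,proj(t,P))
```

```text
23.4 [ 0.5062 -0.1675  0.1809] [-1.7999e+02 -5.0000e-02 -5.9080e+01] 0.0855 [-0.9 -0.4  0.7]
[[166.88806455 210.3270133 ]] [[487.03360452 274.74646102]]
```

View pics/y.png

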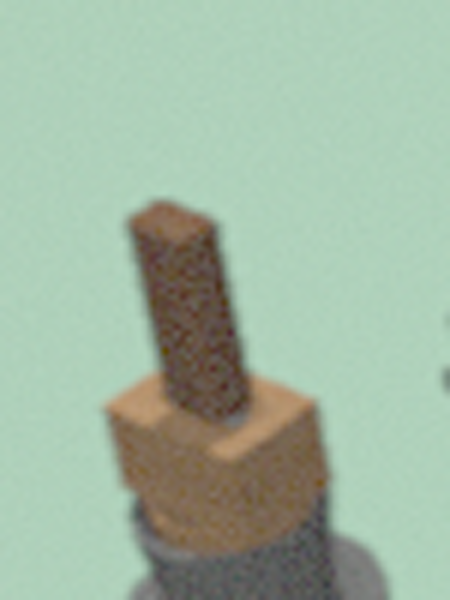

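View pics/yfull.png

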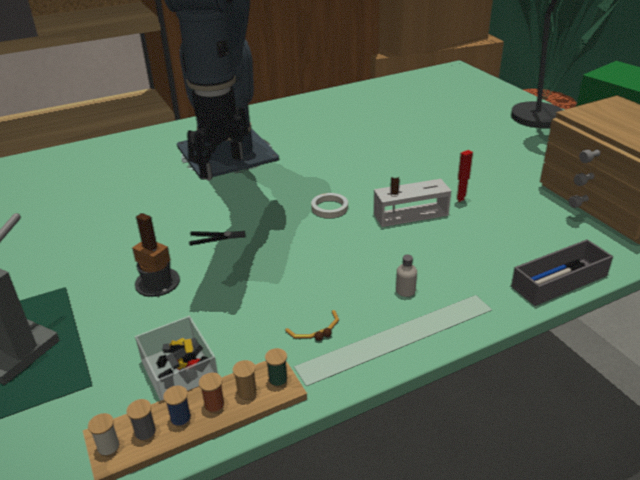

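View pics/ytop.png

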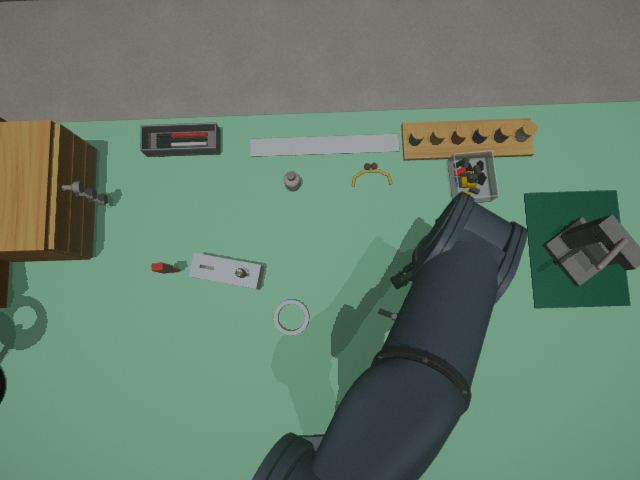

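Run:
```python
from look import *
s=load("y.pkl");y=np.radians(-59.1);d=np.array([np.cos(y),np.sin(y),0]);n=np.array([-d[1],d[0],0]);c=np.array([.4874,-.33,0])
for z in(.092,.167):
  print(z,[((proj(s,c+[0,0,z]+a*d+b*n)[0]-[115,180])*6).round().tolist() for a,b in((-.009,-.014),(-.009,.014),(.009,.014),(.009,-.014))])
print("head",[((proj(s,c+[0,0,.092]+a*d+b*n)[0]-[115,180])*6).round().tolist() for a,b in((-.02,-.03),(-.02,.03),(.02,.03),(.02,-.03))])
look('z',120,205,50,60,10,g=.6)
```

```text
0.092 [[196.0, 374.0], [257.0, 399.0], [218.0, 427.0], [157.0, 402.0]]
0.167 [[155.0, 186.0], [218.0, 209.0], [177.0, 236.0], [114.0, 212.0]]
head [[186.0, 344.0], [316.0, 396.0], [230.0, 459.0], [98.0, 404.0]]
23.5 [ 0.5059 -0.1686  0.1808] [ 1.800e+02 -5.000e-02 -5.921e+01] 0.0852 [-0.3  0.2 -0.7]
```

View pics/z.png

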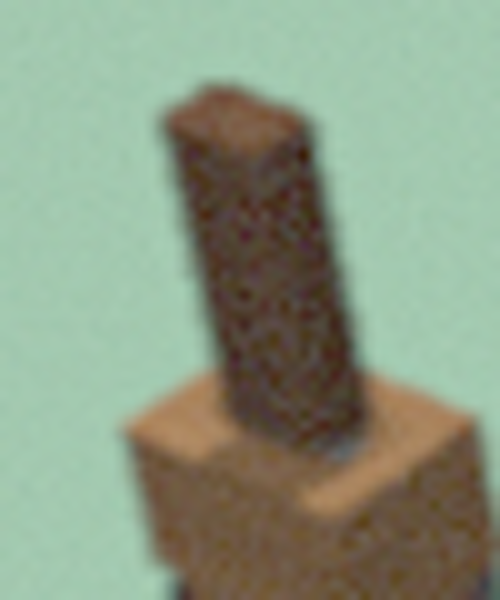

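In the scene view the spreader stands upright in the block, and everything else is unchanged. The arm hides the top view, so I'll back off farther and check there too.

arm_command(translation=[[-15,-10,0],[-28,-18,0],[-30,-20,0],[-30,-20,0],[-30,-20,0],[-25,-15,0],[-10,-5,0],[0,0,0],[0,0,0],[0,0,0]], turn=[[0,0,0],[0,0,0],[0,0,0],[0,0,0],[0,0,0],[0,0,0],[0,0,0],[0,0,0],[0,0,0],[0,0,0]], fingers=[1,1,1,1,1,1,1,1,1,1])

```text
clock: 24.33
eef_pos: [0.5127, 0.0302, 0.1805]
tool_rot: [3.141, -0.001, -1.034]
force: [0.4, 0.2, 0.6]
width: 0.0855
```

Run:
```python
from look import *
look('ab',440,245,60,60,10,cam="top",g=.6)
look('ac',120,205,50,60,10,g=.6)
```

```text
24.3833 [0.5127 0.0301 0.1805] [ 1.800e+02 -5.000e-02 -5.929e+01] 0.0853 [ 0.2 -1.4 -0.5]
24.4333 [0.5126 0.0304 0.1805] [-1.800e+02 -4.000e-02 -5.929e+01] 0.0856 [-0.8  0.1 -0.4]
```

View pics/ab.png

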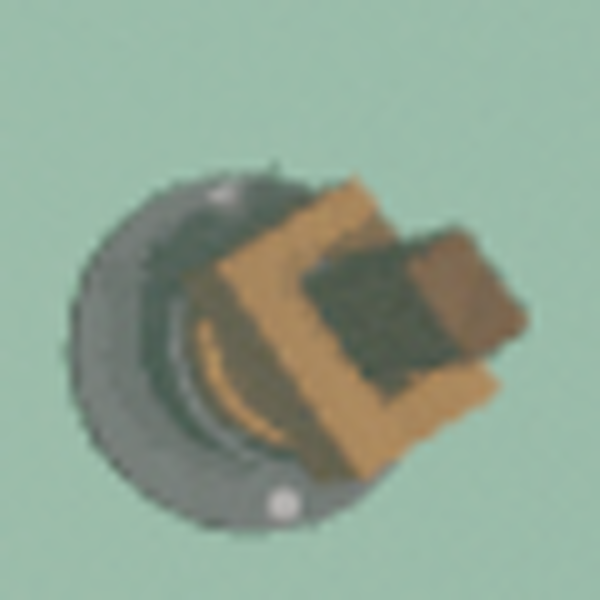

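Run:
```python
from look import *
t=load("ab.pkl");s=load("ac.pkl")
print(tri(t,(486.8,274.4),s,(143.7,216.8)))
print(hand_in())
```

```text
(array([ 0.48859129, -0.32953477,  0.16378687]), np.float64(0.0014706958795081394))
the job is handed in; nothing more can be done
None
```

The tool stand is set up and handed in at about 24.4 s of the 64 s allowed. The block is seated in the cup, and the spreader is home in its slot with the handle resting on the block.

**First grasp:** it closed on air above the block because the fingertips stand about 36 mm higher than the reported TCP. I measured that offset from the pictures, corrected for it, and touched nothing in the process.

**Block:** it met the cup floor at the expected height. Its top triangulated at 0.090–0.092 m against 0.092 m expected, and it stands upright.

**Spreader:** the blade went into the slot with almost no force. The shoulder landed at the predicted height with about 11 N. From the top camera the handle's top sits within 1 px of where it should be.

**Checks that disagreed slightly:**
- The handle top triangulated at 0.164 m against 0.167 m expected.
- In the scene view it sat about 2 px off, at least 1 px of which is that camera's own offset. I put the rest down to calibration and picking the corners by hand.

**Everything else:** in the last full pictures the bodkin was still in the rack, and the red lookalike and the bystanders looked unmoved. The arm is clear of everything, with the gripper open.

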